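Top up the hazelnut bowl from the shelved canister

TASK

The hazelnut bowl on the counter is running low. Tip the open-mouthed hazelnut canister forward out of its tight row by its top edge until it leans on the rack's front rail, then grip its leaning top end by the two broad sides, lift it out over the rail and pour all five hazelnuts into the bowl. Stand the empty canister upright on the middle of the rubber mat and let go, leaving the other items in the rack and everything else on the counter where they are.

Things in the scene. Friction and masses are not known exactly. Their poses are not given: they have to be found in the camera images.
- rack: Dark wooden counter rack, fixed, 180 mm deep (its x, -85 to +95 mm) by 262 mm wide (y); back and end boards reach 110 mm above the counter. Origin: centre of its underside on the counter; -x is its open front, towards the robot. Its floor is 30 mm above the counter. A wooden strip 5 mm high across the floor (x -22 to -14 mm) keeps the items' feet from sliding forward.
- row_front (a point): Point on the rack's floor in the middle of the row, 10 mm to the -x side of the rack's origin, 30 mm above the counter: the spines' feet are flush with it. Four upright items, each 56 mm wide and 90 mm deep, stand side by side along the rack's y at -88, -29, +29 and +88 mm, only 2.5 mm apart, in any order.
- rail_mid (a point): Middle of the axis of the steel front rail, a bar 10 mm thick and 240 mm long along the rack's y, 100 mm above the counter, 65 mm in front of the spines. An item tipped forward beyond about 30 degrees falls onto it and stays leaning there at about 40 degrees from upright, its foot kicked back some 10 mm on the rack's floor, its top sticking out of the row.
- canister: The canister to empty: slim clear plastic box 56 mm wide (y), 90 mm deep (x), 200 mm high, walls 3 mm, white lid, 0.15 to 0.23 kg empty. Origin: centre of its underside; z up along it; -x is the narrow spine, which faces the rack's front. The rear half of the lid is closed (6 mm thick, with the flipped cap 3 mm thick lying on it), the front half is an open mouth.
- canister_mouth (a point): Centre of the canister's open pour mouth, level with its upper edge, 200 mm above its foot and 20 mm to the spine side of its centre line. The mouth is 43 mm (x) by 50 mm (y) inside and runs right up to the 3 mm spine wall. The hazelnuts roll out over the spine wall once that wall, turned underneath, slopes down: at about 100 degrees from upright or more.
- closed_canister: Canister of the same shape, full, with its mouth capped; stays in the rack. Origin: centre of underside. 56 x 90 x 203 mm.
- tall_carton: Closed carton 56 x 90 x 212 mm standing in the rack; stays there. Origin: centre of underside.
- short_carton: Closed carton 56 x 90 x 188 mm standing in the rack; stays there. Origin: centre of underside.
- bowl: The hazelnut bowl: round red bowl, fixed on the counter, rim 210 mm across and 62 mm high, nearly empty with one layer of hazelnuts left on its floor (their tops 29 mm above the counter). Origin: centre of its underside.
- mat: Flat square ribbed rubber mat for empties, 120 x 120 x 3 mm, fixed on the counter. Origin: centre of its underside; its upper face is 3 mm above the counter.
- jar: Bystander: glass jar with red cap, 80 mm across, 135 mm high, stands on the counter. Origin: centre of underside.
- scoop: Bystander: aluminium scoop, about 220 mm long and 80 mm wide, 52 mm high, lying on the counter; handle to its -x. Origin: underside.
- calculator: Bystander: calculator 85 x 140 x 19 mm lying on the counter. Origin: centre of underside.
- measure: Bystander: small steel measuring cup, 68 mm across, 75 mm high. Origin: centre of underside.
- tin: Bystander: tin 74 mm across, 110 mm high. Origin: centre of underside.
- hazelnut0: One of the five loose hazelnuts in the canister, a smooth ball 24 mm across, 10 g, which rolls easily. Origin: its centre.
- hazelnut1: One of the five loose hazelnuts in the canister, a smooth ball 24 mm across, 10 g, which rolls easily. Origin: its centre.
- hazelnut2: One of the five loose hazelnuts in the canister, a smooth ball 24 mm across, 10 g, which rolls easily. Origin: its centre.
- hazelnut3: One of the five loose hazelnuts in the canister, a smooth ball 24 mm across, 10 g, which rolls easily. Origin: its centre.
- hazelnut4: One of the five loose hazelnuts in the canister, a smooth ball 24 mm across, 10 g, which rolls easily. Origin: its centre.

How it is judged:
By the outcome, as a careful person would: the job done as asked, in the order asked, and still so for the second after the job is handed in, with the robot touching nothing.
It also fails if it takes over 58 s, if anything falls off the work surface, if the arm or the gripper's body presses on something with over 40 N, if the wrist force passes 120 N, or if a joint passes its speed limit or range.

ROBOT

A 6-joint arm with a two-finger parallel gripper is mounted at the origin on the work surface. World frame = base frame: x ahead of the robot, y to its left, z up, the work surface at z = 0. Lengths are in m, angles in degrees, forces in N, time in s.
With the tool pointing down it reaches from about 0.325 to 0.9 m from the base axis. Payload 3.5 kg.
Tool frame: the origin (TCP) lies at the very end of the fingers, on their centre line; the grasp point (between the pads) lies 19 mm behind it (arm.grip_depth is the distance from the TCP to the grasp point, in m); z points along the fingers, y is the direction in which the jaws open and shut (so a half turn about z gives the same grasp; the last joint's range is limited). The gripper opens to 85 mm and grips with 20 to 120 N. Pads are 22 mm wide; open, the fingers measure 114 mm over their backs; the gripper's body (76 mm by 85 mm) begins 54 mm behind the grasp point. The pads swing forward as they close: fully open they stand 13 mm farther back than shut.
Start: joints at [68.102, 15.837, -1.513, 72.651, 0, 84.076], TCP at [0.172, 0.601, 0.205] pointing down, gripper open.
Joint ranges: [-178.77, 178.77], [-48.84, 107.48], [-61.69, 71.31], [-111.58, 123.2], [-90, 87.43], [-180, 180]. Speed limits (degrees/s): [147.25, 147.25, 180, 180, 180, 180].

INTERFACE

Orientations are given as [roll, pitch, yaw] about the fixed x, y, z axes, in that order (R = Rz(yaw) Ry(pitch) Rx(roll)).
In Python, from workcell import arm, optics gives the robot as it stands.
- The arm moves only by the tool arm_command, never from a script. Its argument "series" is a list that holds one entry, the list of rows, each a list of 7 numbers: the shift along the world's x, y, z normalised to -1 to 1, where 1 is 0.5 m, then the turn, a rotation vector about the world's x, y, z normalised to -1 to 1, where 1 is 180 degrees, then the opening, from -1 (shut) to 1 (fully open). In form: [[[tx, ty, tz, wx, wy, wz, hand], ...]]. A call has 1 to 20 rows; each row is the pose to reach, as a shift and turn from the pose commanded when the call began, turning the shorter way round; what a row does not reach only later rows make up. A row lasts 1/10 s, in which the tool goes at most 50 mm and 8.59 degrees, less where a joint would pass 70% of its speed; a pose out of reach is approached as far as the arm can. A call with a number of a shift or a turn outside -1 to 1 is refused whole. A call with a gripper value outside its range is refused whole. The fingers move at their own pace and stop on an object; "grip_force" is the grip in N (left out, the last holds). Time passes only in rows, so rows that repeat a pose let the fingers close. It gives the time, the measured TCP pose, the force and the opening at its end, in the units of the state.
- arm.get_state(): the state, without advancing time (a new reading comes with each control period).
- optics.grab_frame(name): name is "scene" or "top"; returns a dict with "frame" (400x640x3 uint8, red, green, blue), "K" (3x3 intrinsics, pixels), "k1" (the pictures are not rectified: a ray, as slopes to the right and down, at radius r is drawn at 1 + k1 r^2 times it, then the intrinsics apply), "position" and "attitude" of the camera in the world. Camera axes: x right, y down, z forward; pixel columns grow to the right and rows downward; lengths in m; the calibration is good to about 2 mm. A picture is of the moment at which its call begins. There is no depth.
- arm.finish_job(): hands the job in, once; it reports no verdict.
The state is a dict: "time_s": time; "qpos": joint angles; "qvel": joint speeds; "effort": joint torques, N m; "tool_pos": TCP position; "tcp_rot": TCP orientation; "force": force on the tool from outside, world axes, zero at the start; "wrist_torque": the same for the moment, N m; "finger_gap": finger opening in m.
Only numpy, scipy, OpenCV 4.12 (cv2) and the standard library are available. Lean on these libraries where they do the work, as an engineer would, in place of code of your own. Each camera call takes 0.05 s, during which the arm holds its last target. There are 200 camera calls.

## Working session

There is one attempt and no reset: what is moved stays moved. The work goes in short steps, Python scripts to look and compute and a tool call to move; the robot and the scene stay as the last step left them, time stands still between calls to the robot, and variables do not carry over. Pictures are saved under pics/ and viewed, about 8 in all and at most 12, crops included, and the job is handed in when it is done.

Besides the shell and the picture viewer there is one more tool, called in YAML: its name, and indented under it one key for each argument. arm_command: Moves the arm, as the interface text tells. Its arguments: {"type":"object","properties":{"series":{"type":"array"},"grip_force":{"type":"number"}},"required":["series"]}

```bash
ls; mkdir -p pics; python3 - <<'E'
from workcell import arm, optics
import cv2
for n in("scene","top"):
    f=optics.grab_frame(n); cv2.imwrite(f"pics/{n}0.png",f["frame"][:,:,::-1])
    print(n,f["K"],f["k1"],f["position"],f["attitude"])
print(arm.get_state(), arm.grip_depth)
E
```

```text
pics
scene [[451.26597104   0.         318.17463068]
 [  0.         451.26597104 199.00440324]
 [  0.           0.           1.        ]] -0.047974846060290746 [0.45304872 0.38789711 1.23514632] [-1.62008407e+02  1.58648339e-01 -1.67367508e+02]
top [[426.7665149    0.         316.18630105]
 [  0.         426.7665149  205.07748531]
 [  0.           0.           1.        ]] 0.01619319214867045 [0.4393512  0.068063   1.19661023] [-175.35858474   -2.03104334  -89.87229121]
{'time_s': 0.1, 'qpos': array([ 6.80999123e+01,  1.58765710e+01, -1.59024275e+00,  7.26512803e+01,
        1.18381914e-03,  8.40758784e+01]), 'qvel': array([-0.02111017, -0.17357172,  0.21337786,  0.05377612,  0.0387817 ,
        0.02370337]), 'effort': array([-1.42826989e-04, -4.46709681e+01,  2.96128052e+01,  8.46841227e-03,
       -1.07290243e-04, -2.71429450e-06]), 'tool_pos': array([0.17173451, 0.60014599, 0.20364051]), 'tcp_rot': array([-1.79882659e+02, -1.33661187e-02,  1.64024019e+02]), 'force': array([ 0.08677819, -0.02926967,  0.47815129]), 'wrist_torque': array([0.01690899, 0.02918425, 0.0079173 ]), 'finger_gap': 0.08538747957578034} 0.0187
```

View pics/scene0.png

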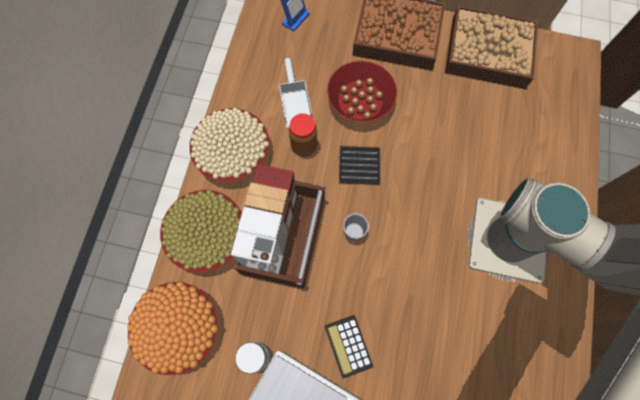

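View pics/top0.png

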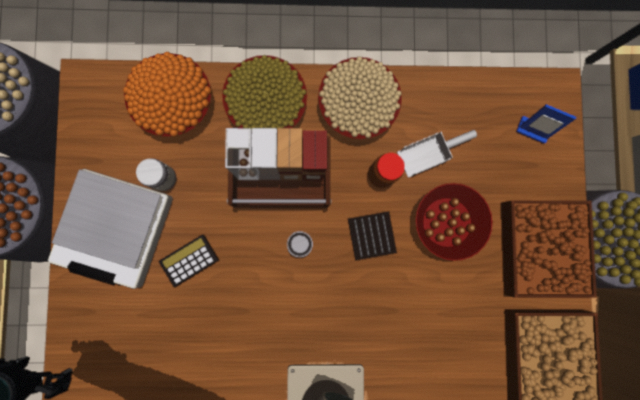

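```bash
cat > h.py <<'E'
import numpy as np, cv2
from scipy.spatial.transform import Rotation as R
from workcell import arm, optics
def cam(f):
    Rc=R.from_euler('xyz',f["attitude"],degrees=True).as_matrix()
    return Rc,np.array(f["position"]),np.array(f["K"]),np.array([f["k1"],0,0,0.])
def px(f,P):
    Rc,p,K,d=cam(f); q=(np.atleast_2d(P)-p)@Rc
    return cv2.projectPoints(q,np.zeros(3),np.zeros(3),K,d)[0][:,0]
def world(f,uv,z):
    Rc,p,K,d=cam(f)
    s=cv2.undistortPointsIter(np.array(uv,float).reshape(-1,1,2),K,d,None,None,(3,50,1e-9))[:,0]
    r=np.c_[s,np.ones(len(s))]@Rc.T
    return p+r*((z-p[2])/r[:,2])[:,None]
def crop(f,u0,v0,w,h,s,name):
    cv2.imwrite("pics/"+name,cv2.resize(f["frame"][v0:v0+h,u0:u0+w,::-1],None,fx=s,fy=s,interpolation=cv2.INTER_CUBIC))
E
python3 - <<'E'
from h import *
t=optics.grab_frame("top"); s=optics.grab_frame("scene")
a=t["frame"][110:220,210:345,::-1]; b=s["frame"][160:290,220:335,::-1]
A=cv2.resize(a,None,fx=3,fy=3); B=cv2.resize(b,None,fx=3,fy=3)
im=np.zeros((max(len(A),len(B)),A.shape[1]+B.shape[1],3),np.uint8); im[:len(A),:A.shape[1]]=A; im[:len(B),A.shape[1]:]=B
cv2.imwrite("pics/c1.png",im); print(im.shape)
print("bowl T",world(t,[[415,222],[491,222],[454,184],[454,260]],.062),"S",world(s,[[328,92],[397,92]],.062))
print("mat T",world(t,[[349,217],[388,211],[396,253],[356,260]],.003))
print("rail T",world(t,[[232,202],[328,206]],.105),"S",world(s,[[322,190],[302,280]],.105))
print("measure",world(t,[[300,244]],.075),"jar",world(t,[[390,166]],.135))
E
```

```text
(390, 750, 3)
bowl T [[ 0.48746253 -0.23706507  0.062     ]
 [ 0.48830756 -0.44300802  0.062     ]
 [ 0.59074845 -0.34504134  0.062     ]
 [ 0.38655113 -0.340021    0.062     ]] S [[ 0.58413434 -0.31556761  0.062     ]
 [ 0.3839531  -0.36062203  0.062     ]]
mat T [[ 0.50328258 -0.06635065  0.003     ]
 [ 0.52068722 -0.17674498  0.003     ]
 [ 0.40298556 -0.19787026  0.003     ]
 [ 0.38341426 -0.08541509  0.003     ]]
rail T [[ 0.53489226  0.24436434  0.105     ]
 [ 0.52589258 -0.0008359   0.105     ]] S [[0.53196174 0.00374871 0.105     ]
 [0.52929706 0.24631644 0.105     ]]
measure [[0.42821608 0.07061859 0.075     ]] jar [[ 0.62582706 -0.15604585  0.135     ]]
```

View pics/c1.png

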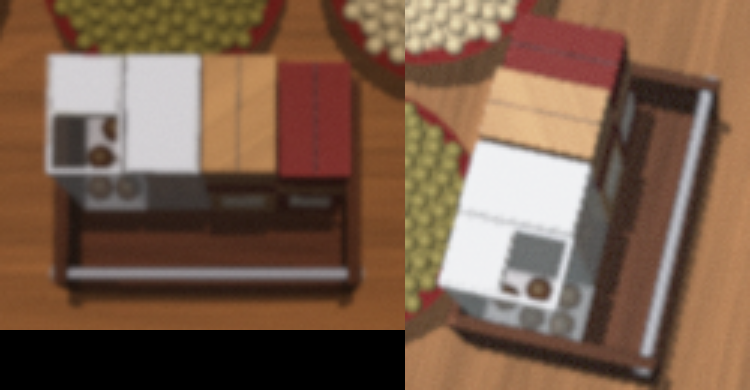

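```bash
cat > fit.py <<'E'
from h import *
from scipy.optimize import least_squares
t=optics.grab_frame("top"); s=optics.grab_frame("scene")
L=np.array([[.08,.116,.233],[-.01,.116,.230],[-.01,.06,.230],[.08,.06,.233],[-.01,.001,.233],[-.075,.12,.105],[-.075,-.12,.105]])
T=np.array([[46,56],[46,173],[122,173],[124,54],[199,173],[66,272],[348,272]])/3+[210,110]
S=np.array([[441,283],[555,310],[573,233],[457,211],[590,159],[648,355],[707,92]])/3+[85,160]
def W(p): 
    return L@R.from_euler('z',p[2]).as_matrix().T+[p[0],p[1],0]
f=lambda p:np.r_[(px(t,W(p))-T).ravel(),(px(s,W(p))-S).ravel()]
r=least_squares(f,[.6,.12,0],loss='soft_l1'); print(r.x,np.degrees(r.x[2])); print(r.fun.reshape(-1,2).round(1))
g=lambda P:(np.array(P)@R.from_euler('z',r.x[2]).as_matrix().T+[r.x[0],r.x[1],0]).round(4)
print("spine top mid",g([-.01,.088,.23]),"rail under can",g([-.075,.088,.1]),"rear",g([.08,.088,.23]))
E
python3 fit.py
```

```text
[0.61179566 0.12404892 0.00717818] 0.41127965455603127
[[ 0.5  0.2]
 [ 0.3  0.5]
 [-0.3  0.5]
 [-0.8  1. ]
 [-0.   0.4]
 [ 0.3  0.9]
 [ 0.3  0.8]
 [-1.3 -0.5]
 [-0.5 -0.8]
 [-0.5  1. ]
 [-0.1 -0.1]
 [-0.2  1. ]
 [-1.3 -0. ]
 [-0.7 -1.2]]
spine top mid [0.6012 0.212  0.23  ] rail under can [0.5362 0.2115 0.1   ] rear [0.6912 0.2126 0.23  ]
```

```bash
python3 -c "
from workcell import arm,optics
print([a for a in dir(arm) if a[0]!='_'])"
```

```text
['IKError', 'finish_job', 'get_state', 'grip_depth']
```

arm_command:
  series:
    - [[0, 0, 0.3, 0, 0, 0.03, -1], [0.1, -0.05, 0.39, 0, 0, 0.06, -1], [0.2, -0.13, 0.39, 0, 0, 0.091, -1], [0.3, -0.2, 0.39, 0, 0, 0.091, -1], [0.4, -0.27, 0.39, 0, 0, 0.091, -1], [0.5, -0.34, 0.39, 0, 0, 0.091, -1], [0.6, -0.42, 0.39, 0, 0, 0.091, -1], [0.7, -0.5, 0.39, 0, 0, 0.091, -1], [0.78, -0.58, 0.39, 0, 0, 0.091, -1], [0.86, -0.66, 0.39, 0, 0, 0.091, -1], [0.93, -0.72, 0.39, 0, 0, 0.091, -1], [0.98, -0.77, 0.35, 0, 0, 0.091, -1], [0.98, -0.77, 0.35, 0, 0, 0.091, -1], [0.98, -0.77, 0.35, 0, 0, 0.091, -1]]

```text
time_s: 1.7
tool_pos: [0.6412, 0.234, 0.3823]
tcp_rot: [180.0, 0.0, -179.6]
force: [0.7, 0.5, 0.4]
finger_gap: 0.0001
```

arm_command:
  series:
    - [[0, 0, 0, 0, 0, 0, -1], [0, 0, 0, 0, 0, 0, -1]]

```text
time_s: 1.9
tool_pos: [0.6404, 0.2344, 0.3812]
tcp_rot: [-180.0, -0.1, -179.7]
force: [0.5, 0.4, -0.1]
finger_gap: -0.0
```

arm_command:
  series:
    - [[0.08, -0.023, 0, 0, 0, 0, -1], [0.16, -0.045, 0, 0, 0, 0, -1], [0.16, -0.045, -0.05, 0, 0, 0, -1], [0.16, -0.045, -0.13, 0, 0, 0, -1], [0.16, -0.045, -0.21, 0, 0, 0, -1], [0.16, -0.045, -0.28, 0, 0, 0, -1], [0.16, -0.045, -0.33, 0, 0, 0, -1], [0.16, -0.045, -0.35, 0, 0, 0, -1], [0.16, -0.045, -0.35, 0, 0, 0, -1], [0.16, -0.045, -0.35, 0, 0, 0, -1]]

```text
time_s: 2.9
tool_pos: [0.7204, 0.2141, 0.2095]
tcp_rot: [180.0, 0.2, -179.5]
force: [0.0, -0.1, -0.3]
finger_gap: -0.0005
```

```bash
python3 - <<'E'
from h import *
t=optics.grab_frame("top"); s=optics.grab_frame("scene")
a=t["frame"][80:230,190:370,::-1]; b=s["frame"][140:290,180:360,::-1]
cv2.imwrite("pics/c2.png",cv2.resize(np.hstack([a,b]),None,fx=2.2,fy=2.2)); print(arm.get_state()["tool_pos"])
E
```

```text
[0.72119724 0.21377349 0.21032533]
```

View pics/c2.png

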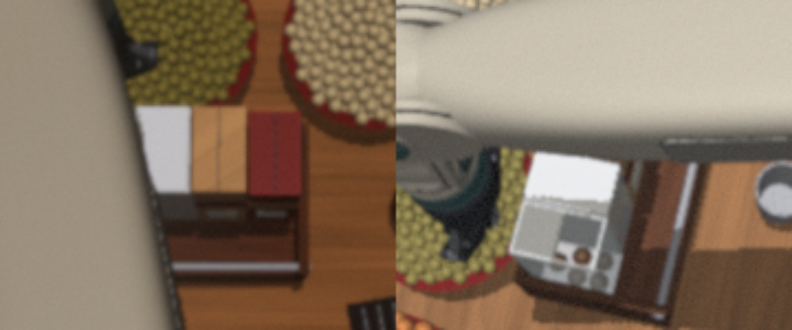

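arm_command:
  series:
    - [[-0.02, -0.003, 0, 0, 0, 0, -1], [-0.03, -0.003, 0, 0, 0, 0, -1], [-0.04, -0.003, 0, 0, 0, 0, -1], [-0.05, -0.003, 0, 0, 0, 0, -1], [-0.06, -0.003, 0, 0, 0, 0, -1], [-0.07, -0.003, 0, 0, 0, 0, -1], [-0.08, -0.003, 0, 0, 0, 0, -1], [-0.09, -0.003, 0, 0, 0, 0, -1], [-0.1, -0.003, 0, 0, 0, 0, -1], [-0.11, -0.003, 0, 0, 0, 0, -1], [-0.12, -0.003, 0, 0, 0, 0, -1], [-0.13, -0.003, 0, 0, 0, 0, -1], [-0.14, -0.003, 0, 0, 0, 0, -1]]

```text
time_s: 4.3
tool_pos: [0.6495, 0.2116, 0.2074]
tcp_rot: [180.0, 0.0, -179.6]
force: [0.2, -0.1, -0.0]
finger_gap: 0.0002
```

```bash
python3 - <<'E'
from h import *
s=optics.grab_frame("scene")
crop(s,180,140,180,160,3,"c3.png"); print(arm.get_state()["force"])
E
```

```text
[-0.50492301  0.41594154  0.27001968]
```

View pics/c3.png

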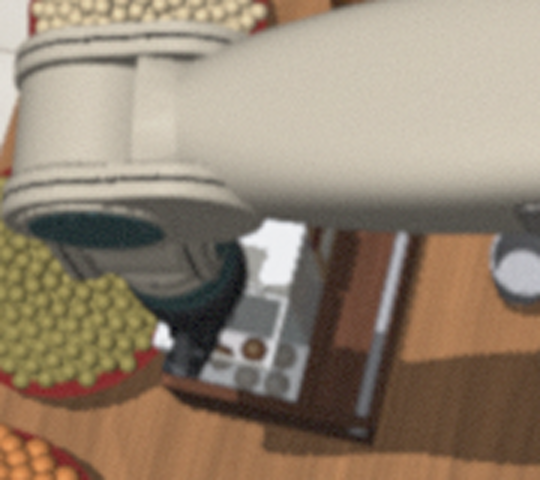

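```bash
python3 - <<'E'
from h import *
s=optics.grab_frame("scene")
def can(th,L):  # tilt about P, L canister-local (x from spine, y, z)
    c,n=np.cos(np.radians(th)),np.sin(np.radians(th)); L=np.array(L,float)
    x=.598+(.004 if th<1 else 0)+L[:,0]*c-L[:,2]*n; z=.03+L[:,0]*n+L[:,2]*c
    return np.c_[x,.212+L[:,1],z]
C=[[.09,.028,.203],[0,.028,.2],[0,-.028,.2],[.09,-.028,.203],[.003,0,.2],[.046,0,.2]]
for th in(0,8,16,24): print(th,((px(s,can(th,C))-[180,140])*3).round().tolist())
print("tip",((px(s,[[.6495,.2116,.2074],[.6495,.2116,.28]])-[180,140])*3).round().tolist())
E
```

```text
0 [[151.0, 340.0], [267.0, 367.0], [286.0, 296.0], [171.0, 270.0], [273.0, 330.0], [218.0, 318.0]]
8 [[191.0, 347.0], [309.0, 377.0], [326.0, 305.0], [211.0, 276.0], [314.0, 340.0], [258.0, 326.0]]
16 [[229.0, 355.0], [345.0, 386.0], [362.0, 315.0], [249.0, 282.0], [349.0, 349.0], [295.0, 334.0]]
24 [[270.0, 363.0], [379.0, 396.0], [395.0, 325.0], [288.0, 290.0], [384.0, 359.0], [332.0, 343.0]]
tip [[220.0, 323.0], [206.0, 303.0]]
```

```bash
python3 - <<'E'
from h import *
s=optics.grab_frame("scene"); t=optics.grab_frame("top")
P=[[.7204,.2141,.2095],[.7204,.2141,.25]]
print("c2 scene",(px(s,P)-[180,140])*2.2+[396,0],"top",(px(t,P)-[190,80])*2.2)
for z in(.15,.2,.25,.3): print(z,world(s,[[180+190/3,140+370/3]],z),world(s,[[180+(455-396)/2.2,140+255/2.2]],z),world(t,[[190+150/2.2,80+60/2.2]],z))
E
python3 - <<'E'
import cv2
a=cv2.imread('pics/c3.png')[180:430,100:400]; cv2.imwrite('pics/c4.png',cv2.resize(a,None,fx=2.6,fy=2.2))
E
```

```text
c2 scene [[491.7862066  224.50918411]
 [483.73970838 215.83103915]] top [[108.27650222  86.36012806]
 [102.54917089  75.20216753]]
0.15 [[0.67419227 0.24408089 0.15      ]] [[0.76623792 0.2462461  0.15      ]] [[0.76839675 0.17640616 0.15      ]]
0.2 [[0.6640027  0.25070747 0.2       ]] [[0.75180719 0.25277292 0.2       ]] [[0.75267717 0.17123025 0.2       ]]
0.25 [[0.65381312 0.25733406 0.25      ]] [[0.73737645 0.25929973 0.25      ]] [[0.73695758 0.16605434 0.25      ]]
0.3 [[0.64362355 0.26396064 0.3       ]] [[0.72294571 0.26582655 0.3       ]] [[0.721238   0.16087843 0.3       ]]
```

View pics/c4.png

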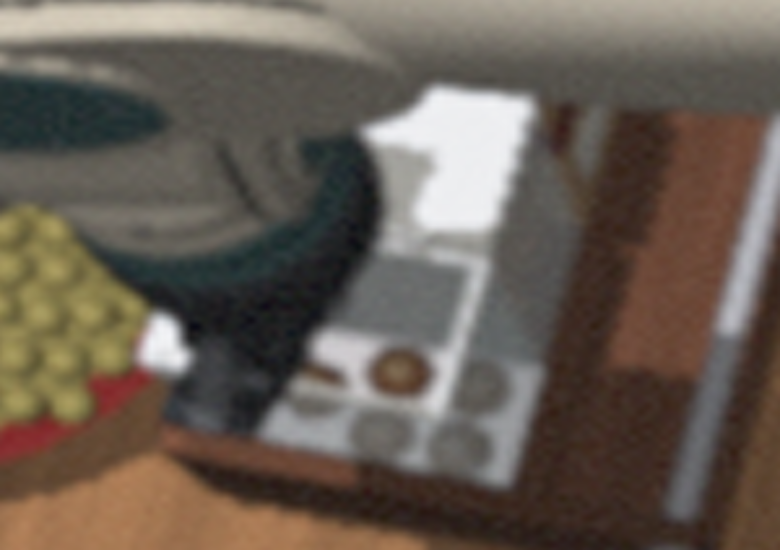

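```bash
python3 - <<'E'
from h import *
s=optics.grab_frame("scene");st=arm.get_state()
f=s["frame"][190:280,215:325,::-1].copy()
f=cv2.resize(f,None,fx=7,fy=6.6,interpolation=cv2.INTER_CUBIC)
for P,c in (([.6495,.2116,.2074],(0,0,255)),([.6495,.2116,.3],(255,0,0)),([.691,.240,.233],(0,255,0)),([.691,.184,.233],(0,255,0)),([.601,.24,.23],(0,255,0)),([.601,.184,.23],(0,255,0))):
    u=(px(s,[P])[0]-[215,190])*[7,6.6]; cv2.circle(f,tuple(int(v) for v in u),5,c,2)
cv2.imwrite("pics/c5.png",f); print(st["time_s"],st["tool_pos"],st["force"],st["finger_gap"])
E
```

```text
4.55 [0.6500261  0.21160142 0.20743325] [-0.3915487   1.08362068 -0.76649257] 0.0001390377161393303
```

View pics/c5.png

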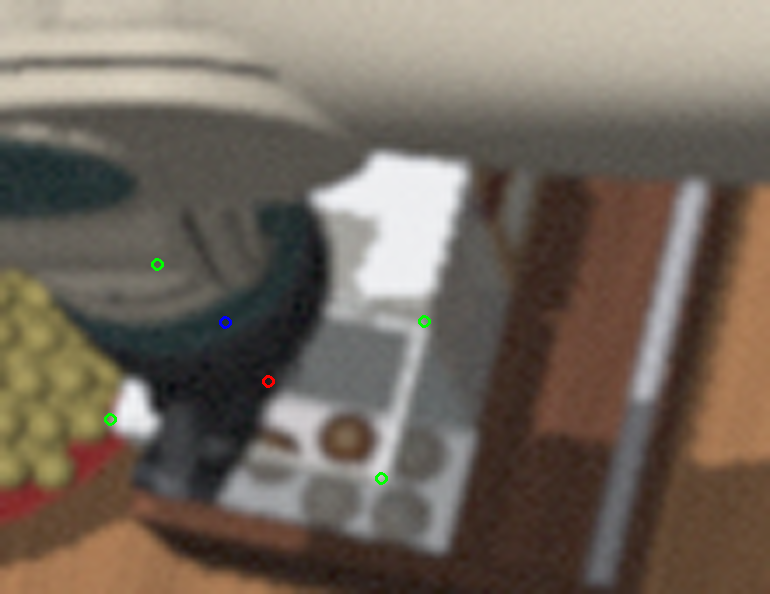

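arm_command:
  series:
    - [[0.03, 0, 0.0, 0, 0, 0, -1], [0.07, 0, 0.0, 0, 0, 0, -1], [0.11, 0, 0.0, 0, 0, 0, -1], [0.15, 0, 0, 0, 0, 0, -1], [0.15, 0, -0.03, 0, 0, 0, -1], [0.15, 0, -0.055, 0, 0, 0, -1], [0.15, 0, -0.055, 0, 0, 0, -1], [0.13, 0, -0.055, 0, 0, 0, -1], [0.11, 0, -0.055, 0, 0, 0, -1], [0.1, 0, -0.055, 0, 0, 0, -1], [0.09, 0, -0.055, 0, 0, 0, -1], [0.08, 0, -0.055, 0, 0, 0, -1], [0.07, 0, -0.055, 0, 0, 0, -1]]

```text
time_s: 5.85
tool_pos: [0.6847, 0.2116, 0.1805]
tcp_rot: [180.0, 0.1, -179.6]
force: [0.5, -0.0, 1.0]
finger_gap: 0.0001
```

```bash
python3 - <<'E'
from h import *
s=optics.grab_frame("scene");st=arm.get_state()
f=cv2.resize(s["frame"][190:280,215:325,::-1],None,fx=7,fy=6.6,interpolation=cv2.INTER_CUBIC)
for P,c in (([.6847,.2116,.1805],(0,0,255)),([.6847,.2116,.3],(255,0,0)),([.691,.240,.233],(0,255,0)),([.601,.24,.23],(0,255,0)),([.601,.184,.23],(0,255,0))):
    u=(px(s,[P])[0]-[215,190])*[7,6.6]; cv2.circle(f,tuple(int(v) for v in u),5,c,2)
cv2.imwrite("pics/c6.png",f); print(st["force"])
E
```

```text
[-1.24161163  0.0195539   0.80328941]
```

View pics/c6.png

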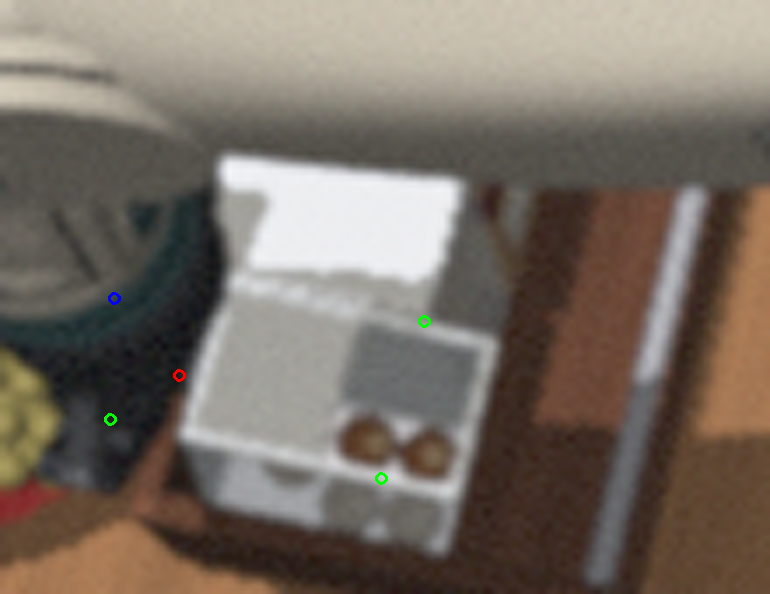

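arm_command:
  series:
    - [[-0.01, 0, 0, 0, 0, 0, -1], [-0.02, 0, 0, 0, 0, 0, -1], [-0.03, 0, 0, 0, 0, 0, -1], [-0.04, 0, 0, 0, 0, 0, -1], [-0.05, 0, 0, 0, 0, 0, -1], [-0.06, 0, 0, 0, 0, 0, -1], [-0.07, 0, 0, 0, 0, 0, -1], [-0.08, 0, 0, 0, 0, 0, -1], [-0.09, 0, 0, 0, 0, 0, -1], [-0.1, 0, 0, 0, 0, 0, -1], [-0.11, 0, 0, 0, 0, 0, -1], [-0.118, 0, 0, 0, 0, 0, -1], [-0.126, 0, 0, 0, 0, 0, -1], [-0.134, 0, 0, 0, 0, 0, -1], [-0.142, 0, 0, 0, 0, 0, -1], [-0.15, 0, 0, 0, 0, 0, -1], [-0.15, 0, 0, 0, 0, 0, -1], [-0.15, 0, 0, 0, 0, 0, -1], [-0.15, 0, 0, 0, 0, 0, -1]]

```text
time_s: 7.8
tool_pos: [0.6101, 0.2116, 0.1799]
tcp_rot: [180.0, 0.0, -179.6]
force: [0.4, -0.1, 0.8]
finger_gap: 0.0
```

```bash
python3 - <<'E'
from h import *
s=optics.grab_frame("scene");t=optics.grab_frame("top");st=arm.get_state()
f=np.hstack([cv2.resize(s["frame"][170:290,215:345,::-1],None,fx=3,fy=3),cv2.resize(t["frame"][120:240,200:330,::-1],None,fx=3,fy=3)])
cv2.imwrite("pics/c7.png",f); print(st["force"])
E
```

```text
[-0.20781093  0.06621659 -0.42435425]
```

View pics/c7.png

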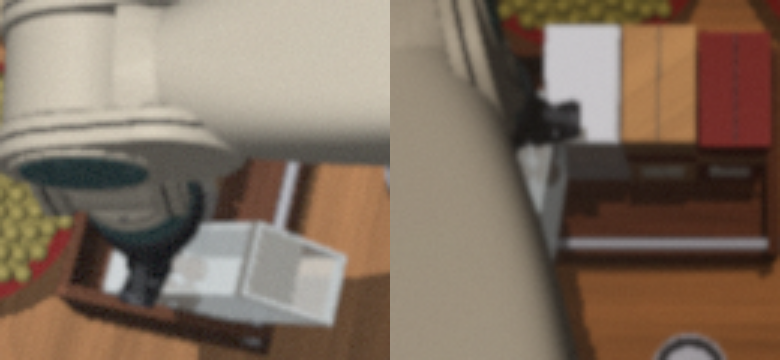

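```bash
python3 - <<'E'
from h import *
from scipy.optimize import least_squares
s=optics.grab_frame("scene")
C=np.array([[.09,-.028,.201],[0,-.028,.2],[0,.028,.2],[.09,.028,.201]])
S=np.array([[250,224],[346,258],[331,326],[236,291]])/3+[215,170]
def W(p,L=C):
    xf,y,th=p; c,n=np.cos(th),np.sin(th)
    return np.c_[xf+L[:,0]*c-L[:,2]*n,y+L[:,1],.03+L[:,0]*n+L[:,2]*c]
r=least_squares(lambda p:(px(s,W(p))-S).ravel(),[.6,.212,.7]); print(r.x,np.degrees(r.x[2]),r.fun.round(1))
for p in(r.x,[.602,.212,np.radians(40)]): print(W(p,np.array([[0,0,.2],[.055,0,.175],[.045,0,.1]])).round(4))
E
```

```text
[0.58730896 0.21515567 0.61539677] 35.259637891479976 [ 0.7 -0.8  0.  -0.6 -0.1  0.2 -0.6  1.2]
[[0.4719 0.2152 0.1933]
 [0.5312 0.2152 0.2046]
 [0.5663 0.2152 0.1376]]
[[0.4734 0.212  0.1832]
 [0.5316 0.212  0.1994]
 [0.5722 0.212  0.1355]]
```

arm_command:
  series:
    - [[0, 0, 0.06, 0, 0, 0, -1], [0, 0, 0.14, 0, 0, 0, -1], [0, 0, 0.22, 0, 0, 0, -1], [0, 0, 0.28, 0, 0, 0, -1], [-0.06, 0.004, 0.28, 0, 0, 0, 1], [-0.12, 0.004, 0.28, 0, 0, 0, 1], [-0.158, 0.004, 0.28, 0, 0, 0, 1], [-0.158, 0.004, 0.28, 0, 0, 0, 1], [-0.158, 0.004, 0.24, 0, 0, 0, 1], [-0.158, 0.004, 0.18, 0, 0, 0, 1], [-0.158, 0.004, 0.12, 0, 0, 0, 1], [-0.158, 0.004, 0.07, 0, 0, 0, 1], [-0.158, 0.004, 0.03, 0, 0, 0, 1], [-0.158, 0.004, 0.016, 0, 0, 0, 1], [-0.158, 0.004, 0.016, 0, 0, 0, 1], [-0.158, 0.004, 0.016, 0, 0, 0, 1]]

```text
time_s: 9.55
tool_pos: [0.532, 0.2138, 0.1888]
tcp_rot: [180.0, 0.1, -179.6]
force: [-0.1, -0.4, -0.7]
finger_gap: 0.0856
```

arm_command:
  series:
    - [[0, 0, 0, 0, 0, 0, -1], [0, 0, 0, 0, 0, 0, -1], [0, 0, 0, 0, 0, 0, -1], [0, 0, 0, 0, 0, 0, -1], [0, 0, 0, 0, 0, 0, -1], [0, 0, 0, 0, 0, 0, -1]]
  grip_force: 60

```text
time_s: 10.15
tool_pos: [0.5317, 0.2139, 0.1894]
tcp_rot: [180.0, 0.1, -179.6]
force: [-1.4, 0.4, 4.8]
finger_gap: 0.0545
```

arm_command:
  series:
    - [[0, 0, 0.01, 0, 0, 0, -1], [0, 0, 0.03, 0, 0, 0, -1], [0, 0, 0.05, 0, 0, 0, -1], [0, 0, 0.07, 0, 0, 0, -1], [0, 0, 0.1, 0, 0, 0, -1], [0, 0, 0.13, 0, 0, 0, -1], [0, 0, 0.16, 0, 0, 0, -1], [0, 0, 0.2, 0, 0, 0, -1], [0, 0, 0.24, 0, 0, 0, -1], [0, 0, 0.28, 0, 0, 0, -1], [0, 0, 0.32, 0, 0, 0, -1], [0, 0, 0.35, 0, 0, 0, -1], [0, 0, 0.36, 0, 0, 0, -1], [0, 0, 0.36, 0, 0, 0, -1]]

```text
time_s: 11.55
tool_pos: [0.5314, 0.2137, 0.369]
tcp_rot: [180.0, 0.1, -179.6]
force: [0.0, -0.1, -1.5]
finger_gap: 0.0543
```

```bash
python3 - <<'E'
from h import *
s=optics.grab_frame("scene");t=optics.grab_frame("top");st=arm.get_state()
f=np.hstack([cv2.resize(s["frame"][150:300,205:365,::-1],None,fx=2.5,fy=2.5),cv2.resize(t["frame"][120:270,180:340,::-1],None,fx=2.5,fy=2.5)])
cv2.imwrite("pics/c8.png",f); print(st["force"],st["tool_pos"],st["finger_gap"])
E
```

```text
[ 0.96618982  0.90190787 -2.95029578] [0.53050568 0.21349242 0.36712578] 0.05454716193735689
```

View pics/c8.png

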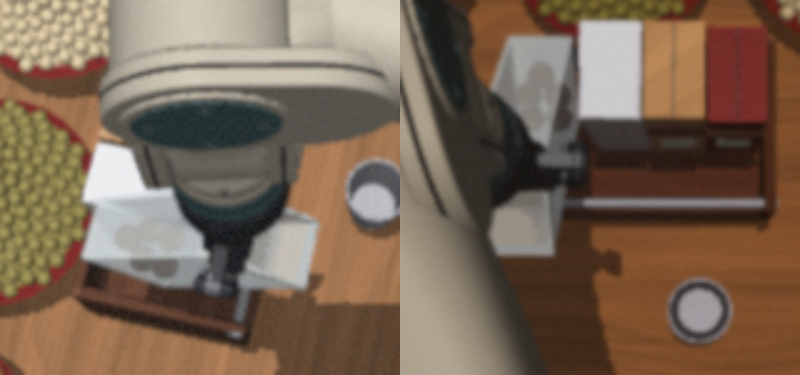

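```bash
python3 - <<'E'
from h import *
from scipy.optimize import least_squares
s=optics.grab_frame("scene");t=optics.grab_frame("top");st=arm.get_state()
C=np.array([[0,-.028,.2],[0,.028,.2],[.09,-.028,0],[.09,.028,0]])
S=np.array([[317,222],[305,290],[108,192],[83,258]])/2.5+[205,150]
T=np.array([[553,255],[495,252],[573,37],[510,35]])/2.5+[20,120]
def W(p,L=C):
    xf,y,th,zf=p; c,n=np.cos(th),np.sin(th); L=np.array(L)
    return np.c_[xf+L[:,0]*c-L[:,2]*n,y+L[:,1],zf+L[:,0]*n+L[:,2]*c]
r=least_squares(lambda p:np.r_[(px(s,W(p))-S).ravel(),(px(t,W(p))-T).ravel()],[.6,.212,.7,.21],loss='soft_l1'); print(r.x,np.degrees(r.x[2]),r.fun.reshape(-1,2).round(1).tolist())
g=st["tool_pos"]+[0,0,.0187]; d=np.array([g[0]-r.x[0],g[2]-r.x[3]]);th=r.x[2]
print("grasp in can (from spine, up):",d@[np.cos(th),np.sin(th)],d@[-np.sin(th),np.cos(th)])
E
```

```text
[0.60234929 0.21141062 0.70241699 0.19981773] 40.24552911178386 [[0.2, -0.5], [-1.0, -0.5], [-4.0, 2.1], [-0.8, -0.1], [1.2, 0.4], [-4.4, 1.5], [0.4, 0.3], [0.2, 0.8]]
grasp in can (from spine, up): 0.06482351765923067 0.18813227713277325
```

arm_command:
  series:
    - [[0, -0.04, 0.01, 0, 0, -0.01, -1], [0, -0.1, 0.02, 0, 0, -0.03, -1], [0, -0.17, 0.02, 0, 0, -0.05, -1], [0, -0.24, 0.02, 0, 0, -0.07, -1], [0, -0.31, 0.02, 0, 0, -0.09, -1], [0, -0.38, 0.02, 0, 0, -0.11, -1], [0, -0.45, 0.02, 0, 0, -0.13, -1], [0, -0.52, 0.02, 0, 0, -0.15, -1], [0, -0.59, 0.02, 0, 0, -0.17, -1], [0, -0.66, 0.02, 0, 0, -0.185, -1], [0, -0.73, 0.02, 0, 0, -0.194, -1], [0, -0.8, 0.02, 0, 0, -0.194, -1], [0, -0.86, 0.02, 0, 0, -0.194, -1], [0, -0.9, 0.02, 0, 0, -0.194, -1], [0, -0.92, 0.02, 0, 0, -0.194, -1], [0, -0.92, 0.02, 0, 0, -0.194, -1]]

```text
time_s: 13.35
tool_pos: [0.5308, -0.2473, 0.3773]
tcp_rot: [180.0, -0.0, 145.4]
force: [0.5, 0.2, 0.1]
finger_gap: -0.0
```

```bash
python3 - <<'E'
from h import *
s=optics.grab_frame("scene");t=optics.grab_frame("top");st=arm.get_state()
a=cv2.resize(t["frame"][115:275,215:535,::-1],(640,320)); b=cv2.resize(s["frame"][55:295,230:410,::-1],None,fx=1.15,fy=1.15)
b=s["frame"][60:200,225:425,::-1]; c=s["frame"][150:290,225:425,::-1]
B=cv2.resize(np.hstack([b,c]),(800,280))
A=np.zeros((320,800,3),np.uint8);A[:,:640]=a
cv2.imwrite("pics/c9.png",np.vstack([A,B])); print(st["force"],st["finger_gap"])
E
```

```text
[0.36123911 0.27945292 0.62641762] -8.408110662463338e-05
```

View pics/c9.png

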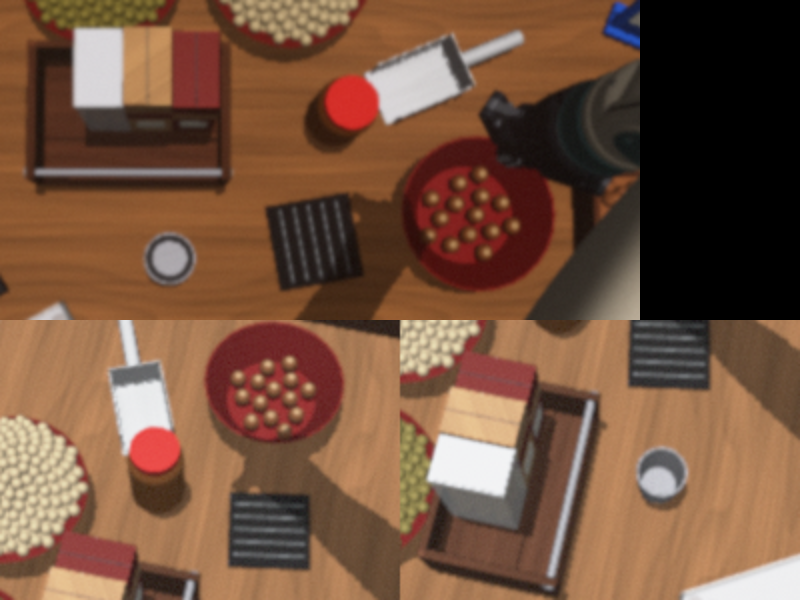

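```bash
python3 - <<'E'
from h import *
for n in("top","scene"):
    f=optics.grab_frame(n); a=cv2.imread(f"pics/{n}0.png").astype(int); d=np.abs(f["frame"][:,:,::-1].astype(int)-a).max(2)
    m=cv2.morphologyEx((d>28).astype(np.uint8),cv2.MORPH_OPEN,np.ones((3,3)))
    k,_,st,c=cv2.connectedComponentsWithStats(m)
    print(n,[(x[:5].tolist(),cc.round().tolist()) for x,cc in zip(st[1:],c[1:]) if x[4]>25])
    cv2.imwrite(f"pics/{n}9.png",f["frame"][:,:,::-1])
E
```

```text
top [([400, 84, 240, 316, 42495], [544.0, 263.0]), ([224, 127, 35, 53, 1214], [239.0, 151.0]), ([253, 166, 10, 3, 30], [258.0, 167.0]), ([248, 212, 169, 188, 8366], [341.0, 327.0]), ([506, 241, 6, 8, 34], [508.0, 245.0]), ([214, 266, 68, 85, 3051], [248.0, 308.0]), ([0, 340, 225, 60, 6670], [97.0, 377.0]), ([343, 384, 12, 16, 123], [349.0, 391.0])]
scene [([326, 0, 52, 44, 1311], [350.0, 18.0]), ([341, 0, 299, 400, 37595], [543.0, 205.0]), ([570, 0, 8, 6, 35], [573.0, 2.0]), ([493, 12, 42, 36, 672], [518.0, 28.0]), ([505, 224, 4, 9, 30], [506.0, 228.0]), ([634, 225, 6, 9, 43], [637.0, 229.0]), ([231, 230, 58, 44, 1444], [257.0, 253.0]), ([366, 262, 85, 59, 3043], [408.0, 291.0]), ([601, 338, 39, 62, 1305], [626.0, 378.0]), ([576, 380, 14, 20, 166], [584.0, 392.0])]
```

```bash
python3 - <<'E'
import cv2,numpy as np
t=cv2.imread("pics/top9.png")[255:365,195:295]; s=cv2.imread("pics/scene9.png")[245:345,350:462]
T=cv2.resize(t,(400,440),interpolation=cv2.INTER_CUBIC);S=cv2.resize(s,None,fx=3.5,fy=3.5,interpolation=cv2.INTER_CUBIC)
o=np.zeros((440,400+S.shape[1],3),np.uint8);o[:,:400]=T;o[:S.shape[0],400:]=S
cv2.imwrite("pics/c10.png",o);print(o.shape)
E
```

```text
(440, 792, 3)
```

View pics/c10.png

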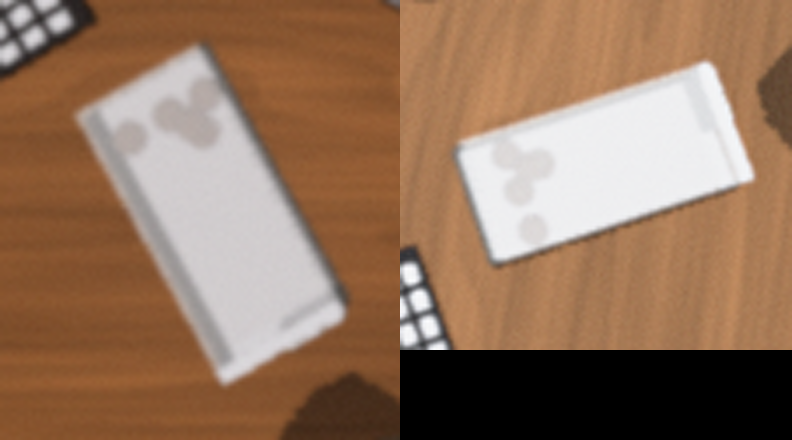

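```bash
cat > lie.py <<'E'
from h import *
from scipy.optimize import least_squares
def W(p,z=.056):
    x,y,a=p; u=np.array([np.cos(a),np.sin(a)]); v=np.array([-u[1],u[0]])   # u foot->lid, v = left of u
    return np.array([[*(np.array([x,y])+i*u*.1015+j*v*.045),z] for i,j in((-1,1),(-1,-1),(1,-1),(1,1))])
def show(p):
    print("centre",p[:2].round(4),"u az",np.degrees(p[2]).round(1)); print("foot L,foot R,lid R,lid L\n",W(p)[:,:2].round(3))
E
python3 - <<'E'
from lie import *
s=optics.grab_frame("scene");t=optics.grab_frame("top")
# u points down-right in top view; left of u (az -151+90=-61 => +x,-y) is the right side = spine
T=np.array([[205,43],[78,115],[222,384],[347,312]])/4+[195,255]
S=np.array([[58,150],[92,262],[352,180],[312,62]])/3.5+[350,245]
r=least_squares(lambda p:np.r_[(px(t,W(p))-T).ravel(),(px(s,W(p))-S).ravel()],[.25,.22,np.radians(-151)],loss='soft_l1')
show(r.x); print(r.fun.reshape(-1,2).round(1).tolist())
print("calc",world(t,[[160,262],[203,236],[218,262],[175,285]],.019)[:,:2].round(3).tolist())
E
```

```text
centre [0.2591 0.2071] u az -150.7
foot L,foot R,lid R,lid L
 [[0.37  0.217]
 [0.326 0.296]
 [0.149 0.197]
 [0.193 0.118]]
[[-2.1, 0.4], [-0.9, -0.6], [0.2, 1.3], [-0.5, 1.7], [-1.3, -2.7], [0.1, -0.5], [0.1, -0.7], [-0.9, -0.0]]
calc [[0.379, 0.448], [0.449, 0.335], [0.379, 0.293], [0.317, 0.406]]
```

```bash
python3 - <<'E'
from lie import *
c=np.array([.2591,.2071]);a=np.radians(-150.7);off=.045+.015
for i in range(0,141):
    u=np.array([np.cos(a),np.sin(a)]);v=np.array([-u[1],u[0]]); f=c-.085*u-off*v
    if i%10==0: print(i,"finger",f.round(3),"c",c.round(3),"az",np.degrees(a).round())
    o=c+.048*u; d=np.radians(-1); Rm=np.array([[np.cos(d),-np.sin(d)],[np.sin(d),np.cos(d)]]); c=o+Rm@(c-o); a+=d
E
```

```text
0 finger [0.304 0.301] c [0.259 0.207] az -151.0
10 finger [0.323 0.284] c [0.263 0.199] az -161.0
20 finger [0.339 0.264] c [0.265 0.191] az -171.0
30 finger [0.351 0.242] c [0.265 0.183] az -181.0
40 finger [0.359 0.218] c [0.264 0.175] az -191.0
50 finger [0.363 0.193] c [0.262 0.167] az -201.0
60 finger [0.362 0.167] c [0.259 0.159] az -211.0
70 finger [0.357 0.142] c [0.254 0.152] az -221.0
80 finger [0.348 0.119] c [0.248 0.146] az -231.0
90 finger [0.335 0.097] c [0.241 0.142] az -241.0
100 finger [0.318 0.078] c [0.233 0.138] az -251.0
110 finger [0.298 0.062] c [0.225 0.136] az -261.0
120 finger [0.276 0.05 ] c [0.217 0.136] az -271.0
130 finger [0.252 0.042] c [0.208 0.136] az -281.0
140 finger [0.226 0.038] c [0.2   0.139] az -291.0
```

arm_command:
  series:
    - [[-0.04, 0.06, -0.05, 0, 0, 0, -1], [-0.08, 0.14, -0.1, 0, 0, 0, -1], [-0.12, 0.22, -0.15, 0, 0, 0, -1], [-0.16, 0.3, -0.2, 0, 0, 0, -1], [-0.2, 0.38, -0.2, 0, 0, 0, -1], [-0.24, 0.46, -0.2, 0, 0, 0, -1], [-0.28, 0.54, -0.2, 0, 0, 0, -1], [-0.32, 0.62, -0.2, 0, 0, 0, -1], [-0.36, 0.7, -0.2, 0, 0, 0, -1], [-0.4, 0.78, -0.2, 0, 0, 0, -1], [-0.44, 0.86, -0.2, 0, 0, 0, -1], [-0.456, 0.94, -0.2, 0, 0, 0, -1], [-0.456, 1, -0.2, 0, 0, 0, -1], [-0.456, 1, -0.2, 0, 0, 0, -1], [-0.456, 1, -0.2, 0, 0, 0, -1]]

```text
time_s: 15.15
tool_pos: [0.3021, 0.2541, 0.2779]
tcp_rot: [-180.0, 0.0, 145.6]
force: [-0.2, -0.9, -0.4]
finger_gap: -0.0001
```

arm_command:
  series:
    - [[0, 0.06, -0.04, 0, 0, 0, -1], [0, 0.108, -0.1, 0, 0, 0, -1], [0, 0.108, -0.2, 0, 0, 0, -1], [0, 0.108, -0.3, 0, 0, 0, -1], [0, 0.108, -0.4, 0, 0, 0, -1], [0, 0.108, -0.47, 0, 0, 0, -1], [0, 0.108, -0.51, 0, 0, 0, -1], [0, 0.108, -0.51, 0, 0, 0, -1], [0.004, 0.094, -0.51, 0, 0, 0, -1], [0.018, 0.083, -0.51, 0, 0, 0, -1], [0.03, 0.072, -0.51, 0, 0, 0, -1], [0.042, 0.06, -0.51, 0, 0, 0, -1], [0.053, 0.047, -0.51, 0, 0, 0, -1], [0.064, 0.034, -0.51, 0, 0, 0, -1], [0.074, 0.02, -0.51, 0, 0, 0, -1], [0.083, 0.005, -0.51, 0, 0, 0, -1], [0.091, -0.009, -0.51, 0, 0, 0, -1], [0.098, -0.024, -0.51, 0, 0, 0, -1]]

```text
time_s: 16.95
tool_pos: [0.3522, 0.2411, 0.0229]
tcp_rot: [180.0, -0.0, 145.5]
force: [0.3, 0.7, 1.2]
finger_gap: -0.0003
```

```bash
cat > blob.py <<'E'
from lie import *
def blob(n,roi=None,thr=(55,120)):
    f=optics.grab_frame(n); h=cv2.cvtColor(f["frame"],cv2.COLOR_RGB2HSV)
    m=((h[:,:,1]<thr[0])&(h[:,:,2]>thr[1])).astype(np.uint8)
    m=cv2.morphologyEx(m,cv2.MORPH_OPEN,np.ones((3,3)))
    k,l,st,c=cv2.connectedComponentsWithStats(m); out=[]
    for i in range(1,k):
        if st[i,4]>700:
            r=cv2.minAreaRect(np.argwhere(l==i)[:,::-1].astype(np.float32))
            out.append((st[i].tolist(),r))
            print(n,st[i].tolist(),np.round(r[0]),np.round(r[1]),round(r[2]), world(f,[r[0]],.056)[0,:2].round(3), "corners",world(f,cv2.boxPoints(r),.056)[:,:2].round(3).tolist())
    return f,out
if __name__=="__main__":
    blob("top");blob("scene"); print(arm.get_state()["force"])
E
python3 blob.py
```

```text
top [0, 39, 593, 31, 8060] [296.  59.] [592.  29.] 1 [0.935 0.085] corners [[0.893, 0.87], [0.973, 0.873], [0.973, -0.746], [0.889, -0.74]]
top [251, 129, 26, 40, 982] [264. 148.] [39. 25.] 90 [0.685 0.17 ] corners [[0.738, 0.205], [0.739, 0.137], [0.632, 0.136], [0.631, 0.203]]
top [398, 138, 47, 39, 1068] [421. 156.] [28. 41.] 67 [ 0.667 -0.259] corners [[0.68, -0.192], [0.725, -0.297], [0.655, -0.325], [0.61, -0.221]]
top [22, 169, 146, 231, 11485] [ 76. 288.] [104. 248.] 28 [0.316 0.646] corners [[0.106, 0.886], [0.666, 0.633], [0.539, 0.389], [-0.015, 0.655]]
top [240, 264, 36, 79, 2548] [258. 303.] [78. 35.] 90 [0.274 0.181] corners [[0.375, 0.228], [0.375, 0.136], [0.174, 0.134], [0.175, 0.225]]
top [178, 273, 68, 127, 4750] [211. 336.] [127.  64.] 88 [0.19  0.299] corners [[0.351, 0.39], [0.355, 0.224], [0.033, 0.209], [0.031, 0.371]]
top [289, 366, 74, 34, 1560] [326. 382.] [33. 73.] 90 [0.071 0.003] corners [[0.113, 0.097], [0.112, -0.093], [0.029, -0.092], [0.031, 0.097]]
scene [0, 0, 177, 391, 37523] [ 29. 168.] [154. 419.] 21 [1.372 0.104] corners [[1.582, 0.635], [1.729
[... 544 characters left out ...]
[-0.036 -0.032] corners [[0.404, 0.159], [-0.343, -0.542], [-0.524, -0.239], [0.202, 0.379]]
scene [238, 207, 45, 32, 1043] [260. 222.] [41. 26.] 12 [0.679 0.113] corners [[0.733, 0.15], [0.738, 0.077], [0.624, 0.077], [0.621, 0.149]]
scene [337, 320, 33, 50, 725] [353. 344.] [48. 19.] 70 [0.372 0.369] corners [[0.424, 0.333], [0.382, 0.307], [0.321, 0.404], [0.362, 0.429]]
scene [235, 342, 30, 32, 749] [250. 358.] [31. 29.] 90 [0.616 0.456] corners [[0.661, 0.428], [0.59, 0.412], [0.572, 0.483], [0.641, 0.499]]
scene [249, 351, 110, 49, 2903] [304. 375.] [109.  48.] 0 [0.476 0.466] corners [[0.592, 0.549], [0.621, 0.441], [0.356, 0.381], [0.334, 0.491]]
[ 0.69478685 -0.15629336  0.56188026]
```

arm_command:
  series:
    - [[0.005, -0.015, 0, 0, 0, 0, -1], [0.01, -0.03, 0, 0, 0, 0, -1], [0.014, -0.046, 0, 0, 0, 0, -1], [0.017, -0.063, 0, 0, 0, 0, -1], [0.02, -0.08, 0, 0, 0, 0, -1], [0.022, -0.096, 0, 0, 0, 0, -1], [0.022, -0.113, 0, 0, 0, 0, -1], [0.021, -0.13, 0, 0, 0, 0, -1], [0.02, -0.148, 0, 0, 0, 0, -1], [0.017, -0.165, 0, 0, 0, 0, -1], [0.014, -0.182, 0, 0, 0, 0, -1], [0.01, -0.198, 0, 0, 0, 0, -1], [0.005, -0.214, 0, 0, 0, 0, -1], [-0.001, -0.229, 0, 0, 0, 0, -1], [-0.008, -0.244, 0, 0, 0, 0, -1], [-0.016, -0.259, 0, 0, 0, 0, -1], [-0.025, -0.274, 0, 0, 0, 0, -1], [-0.034, -0.288, 0, 0, 0, 0, -1]]

```text
time_s: 18.85
tool_pos: [0.3345, 0.097, 0.0229]
tcp_rot: [180.0, 0.0, 145.5]
force: [0.3, 1.3, 1.2]
finger_gap: -0.0003
```

```bash
python3 blob.py | grep -E "top|^\[" | awk 'NR>2'
```

```text
top [398, 138, 47, 39, 1071] [421. 157.] [28. 41.] 68 [ 0.666 -0.259] corners [[0.68, -0.192], [0.724, -0.298], [0.652, -0.326], [0.609, -0.22]]
top [22, 169, 146, 231, 11503] [ 76. 288.] [104. 248.] 28 [0.316 0.646] corners [[0.106, 0.886], [0.666, 0.633], [0.539, 0.389], [-0.015, 0.655]]
top [264, 287, 41, 38, 866] [285. 304.] [41. 35.] 6 [0.27  0.108] corners [[0.231, 0.166], [0.322, 0.157], [0.31, 0.049], [0.219, 0.059]]
top [262, 353, 56, 47, 1262] [290. 376.] [46. 55.] 90 [0.088 0.096] corners [[0.147, 0.168], [0.146, 0.025], [0.03, 0.025], [0.032, 0.166]]
top [319, 366, 44, 34, 889] [340. 382.] [43. 33.] 0 [ 0.071 -0.036] corners [[0.03, 0.019], [0.113, 0.02], [0.112, -0.093], [0.029, -0.092]]
[-0.0238458  -1.17009427  1.56606992]
```

arm_command:
  series:
    - [[0.02, -0.02, 0.06, 0, 0, 0, 1], [0.02, -0.02, 0.14, 0, 0, 0, 1], [0.02, -0.02, 0.22, 0, 0, 0, 1], [0.02, -0.02, 0.3, 0, 0, 0, 1], [0.02, 0.04, 0.38, 0, 0, 0, 1], [0.02, 0.12, 0.44, 0, 0, 0, 1], [0.04, 0.2, 0.44, 0, 0, 0, 1], [0.06, 0.28, 0.44, 0, 0, 0, 1], [0.06, 0.36, 0.44, 0, 0, 0, 1], [0.06, 0.44, 0.44, 0, 0, 0, 1], [0.06, 0.52, 0.44, 0, 0, 0, 1], [0.06, 0.6, 0.44, 0, 0, 0, 1], [0.06, 0.64, 0.44, 0, 0, 0, 1], [0.06, 0.64, 0.44, 0, 0, 0, 1]]

```text
time_s: 20.35
tool_pos: [0.3641, 0.4193, 0.2415]
tcp_rot: [-179.9, -0.0, 145.7]
force: [-0.2, -0.2, 0.2]
finger_gap: 0.0854
```

```bash
python3 blob.py | grep -vE "top \[(0|251|398|22),|scene \[(0|51|552|238|280)," 
```

```text
top [51, 169, 117, 111, 7839] [108. 224.] [96. 93.] 18 [0.481 0.572] corners [[0.406, 0.72], [0.636, 0.657], [0.557, 0.42], [0.327, 0.488]]
top [242, 278, 80, 74, 2746] [282. 315.] [36. 79.] 53 [0.244 0.117] corners [[0.219, 0.227], [0.343, 0.064], [0.269, 0.007], [0.147, 0.17]]
top [289, 366, 74, 34, 1655] [326. 382.] [33. 73.] 90 [0.071 0.003] corners [[0.113, 0.097], [0.112, -0.093], [0.029, -0.092], [0.031, 0.097]]
scene [52, 0, 193, 400, 19260] [146. 199.] [ 62. 439.] 18 [1.007 0.118] corners [[1.082, 0.663], [1.136, -0.634], [0.923, -0.596], [0.923, 0.67]]
scene [611, 91, 29, 38, 724] [625. 110.] [37. 28.] 90 [-0.3   -0.463] corners [[-0.257, -0.518], [-0.344, -0.539], [-0.342, -0.409], [-0.257, -0.389]]
scene [610, 125, 30, 33, 786] [625. 141.] [34. 26.] 11 [-0.3   -0.356] corners [[-0.243, -0.311], [-0.258, -0.401], [-0.358, -0.402], [-0.341, -0.313]]
scene [513, 175, 47, 59, 982] [535. 202.] [44. 57.] 7 [-0.047 -0.106] corners [[0.016, -0.017], [0.011, -0.188], [-0.113, -0.199], [-0.103, -0.027]]
scene [343, 187, 297, 213, 26147] [513. 324.] [ 99. 359.] 58 [-0.017  0.233] corners [[0.4, 0.455], [-0.339, -0.221], [-0.487, -0.009], [0.241, 0.61]]
scene [468, 199, 39, 74, 1680] [487. 236.] [73. 38.] 90 [0.074 0.017] corners [[0.136, -0.075], [0.033, -0.098], [0.013, 0.104], [0.112, 0.126]]
scene [108, 211, 41, 38, 1054] [128. 229.] [32. 36.] 19 [1.026 0.211] corners [[1.07, 0.255], [1.072, 0.157], [0.981, 0.167], [0.981, 0.264]]
scene [387, 218, 67, 82, 2927] [419. 259.] [79. 39.] 63 [0.243 0.119] corners [[0.346, 0.069], [0.263, -0.0], [0.142, 0.168], [0.223, 0.232]]
scene [235, 342, 30, 32, 746] [250. 358.] [31. 29.] 90 [0.616 0.456] corners [[0.661, 0.428], [0.59, 0.412], [0.572, 0.483], [0.641, 0.499]]
scene [249, 351, 90, 49, 2687] [295. 392.] [74. 58.] 30 [0.488 0.509] corners [[0.595, 0.549], [0.555, 0.42], [0.381, 0.469], [0.425, 0.594]]
[ 0.62698753 -0.55018965  0.04232031]
```

```bash
python3 - <<'E'
from h import *
def rv(*seq):
    q=R.identity()
    for r in seq: q=R.from_rotvec(np.radians(r))*q
    return (q.as_rotvec()/np.pi).round(4)
print(rv([0,0,-18.7],40*np.array([-.6,.8,0])))
E
```

```text
[-0.1611  0.1544 -0.0996]
```

arm_command:
  series:
    - [[-0.06, -0.06, 0, -0.03, 0.03, -0.02, -1], [-0.13, -0.13, 0, -0.07, 0.067, -0.043, -1], [-0.2, -0.2, 0, -0.11, 0.105, -0.068, -1], [-0.27, -0.28, -0.03, -0.14, 0.134, -0.087, -1], [-0.34, -0.36, -0.06, -0.1611, 0.1544, -0.0996, -1], [-0.4, -0.44, -0.1, -0.1611, 0.1544, -0.0996, -1], [-0.45, -0.52, -0.15, -0.1611, 0.1544, -0.0996, -1], [-0.488, -0.598, -0.183, -0.1611, 0.1544, -0.0996, -1], [-0.488, -0.598, -0.183, -0.1611, 0.1544, -0.0996, -1], [-0.488, -0.598, -0.183, -0.1611, 0.1544, -0.0996, -1], [-0.488, -0.598, -0.183, -0.1611, 0.1544, -0.0996, -1], [-0.488, -0.598, -0.183, -0.1611, 0.1544, -0.0996, -1]]

```text
time_s: 21.65
tool_pos: [0.1228, 0.1199, 0.1518]
tcp_rot: [-140.2, 0.1, 126.8]
force: [-0.0, 0.0, -0.5]
finger_gap: -0.0006
```

```bash
python3 -c "
from h import *
print(arm.get_state()['qpos'].round(1))"
```

```text
[ 30.4   4.9 -34.7  90.   -4.2  85.1]
```

arm_command:
  series:
    - [[0, 0, -0.08, 0, 0, 0, -1], [0, 0, -0.15, 0, 0, 0, -1], [0, 0, -0.2, 0, 0, 0, -1], [0, 0, -0.23, 0, 0, 0, -1], [0, 0, -0.25, 0, 0, 0, -1], [0, 0, -0.264, 0, 0, 0, -1], [0, 0, -0.264, 0, 0, 0, -1]]

```text
time_s: 22.35
tool_pos: [0.1222, 0.1195, 0.02]
tcp_rot: [-140.0, 0.1, 126.8]
force: [0.3, 0.2, 5.6]
finger_gap: -0.0
```

```bash
python3 - <<'E'
import numpy as np
c=np.array([.244,.118]);a=np.radians(126.7)
for i in range(0,81):
    u=np.array([np.cos(a),np.sin(a)]);v=np.array([-u[1],u[0]]); f=c+.075*u+(.045+.018)*v-[.024,.018]
    if i%10==0: print(i,"tip",f.round(3),"c",c.round(3),"az",np.degrees(a).round())
    o=c-.05*u; d=np.radians(-1); Rm=np.array([[np.cos(d),-np.sin(d)],[np.sin(d),np.cos(d)]]); c=o+Rm@(c-o); a+=d
E
```

```text
0 tip [0.125 0.122] c [0.244 0.118] az 127.0
10 tip [0.137 0.143] c [0.251 0.123] az 117.0
20 tip [0.154 0.162] c [0.26  0.126] az 107.0
30 tip [0.173 0.177] c [0.268 0.128] az 97.0
40 tip [0.194 0.188] c [0.277 0.128] az 87.0
50 tip [0.217 0.196] c [0.285 0.127] az 77.0
60 tip [0.241 0.2  ] c [0.294 0.124] az 67.0
70 tip [0.266 0.199] c [0.301 0.12 ] az 57.0
80 tip [0.29  0.194] c [0.308 0.114] az 47.0
```

arm_command:
  series:
    - [[0.01, 0.016, 0, 0, 0, 0, -1], [0.02, 0.032, 0, 0, 0, 0, -1], [0.03, 0.047, 0, 0, 0, 0, -1], [0.041, 0.06, 0, 0, 0, 0, -1], [0.052, 0.073, 0, 0, 0, 0, -1], [0.064, 0.085, 0, 0, 0, 0, -1], [0.076, 0.096, 0, 0, 0, 0, -1], [0.089, 0.106, 0, 0, 0, 0, -1], [0.102, 0.115, 0, 0, 0, 0, -1], [0.116, 0.123, 0, 0, 0, 0, -1], [0.13, 0.13, 0, 0, 0, 0, -1], [0.144, 0.137, 0, 0, 0, 0, -1], [0.159, 0.143, 0, 0, 0, 0, -1], [0.174, 0.148, 0, 0, 0, 0, -1], [0.19, 0.153, 0, 0, 0, 0, -1], [0.206, 0.156, 0, 0, 0, 0, -1], [0.222, 0.159, 0, 0, 0, 0, -1], [0.238, 0.161, 0, 0, 0, 0, -1]]

```text
time_s: 24.15
tool_pos: [0.2391, 0.2001, 0.0202]
tcp_rot: [-139.9, -0.1, 126.8]
force: [-3.9, -0.1, 5.9]
finger_gap: 0.0
```

arm_command:
  series:
    - [[-0.04, -0.02, 0, 0, 0, 0, -1], [-0.04, -0.02, 0.08, 0, 0, 0, -1], [-0.04, -0.02, 0.18, 0, 0, 0, -1], [-0.02, 0.02, 0.28, 0, 0, 0, -1], [0.02, 0.1, 0.38, 0, 0, 0, -1], [0.08, 0.2, 0.45, 0, 0, 0, -1], [0.14, 0.3, 0.45, 0, 0, 0, -1], [0.2, 0.4, 0.45, 0, 0, 0, -1], [0.26, 0.48, 0.45, 0, 0, 0, -1], [0.3, 0.54, 0.45, 0, 0, 0, -1], [0.3, 0.54, 0.45, 0, 0, 0, -1]]

```text
time_s: 25.25
tool_pos: [0.3914, 0.4726, 0.2433]
tcp_rot: [-140.2, 0.0, 126.8]
force: [0.8, 1.0, 0.2]
finger_gap: -0.0
```

```bash
python3 blob.py | grep -vE "top \[(0|251|398|22),|scene \[(0|51|552|238|280)," ; python3 -c "
from h import *
cv2.imwrite('pics/topA.png',optics.grab_frame('top')['frame'][:,:,::-1])"
```

```text
top [74, 169, 94, 118, 3892] [109. 229.] [ 93. 100.] 17 [0.468 0.57 ] corners [[0.38, 0.716], [0.63, 0.653], [0.558, 0.42], [0.309, 0.488]]
top [232, 265, 82, 54, 2719] [272. 291.] [77. 36.] 16 [0.305 0.143] corners [[0.289, 0.252], [0.378, 0.228], [0.322, 0.033], [0.232, 0.059]]
top [289, 366, 74, 34, 1649] [326. 382.] [33. 73.] 90 [0.071 0.003] corners [[0.113, 0.097], [0.112, -0.093], [0.029, -0.092], [0.031, 0.097]]
scene [611, 91, 29, 38, 720] [625. 110.] [37. 28.] 90 [-0.3   -0.463] corners [[-0.257, -0.518], [-0.344, -0.539], [-0.342, -0.409], [-0.257, -0.389]]
scene [610, 125, 30, 32, 788] [625. 141.] [30. 29.] 4 [-0.3   -0.357] corners [[-0.252, -0.302], [-0.257, -0.4], [-0.349, -0.415], [-0.341, -0.315]]
scene [513, 175, 94, 98, 2788] [558. 223.] [103.  52.] 54 [-0.116 -0.061] corners [[0.03, -0.106], [-0.08, -0.224], [-0.26, -0.016], [-0.151, 0.09]]
scene [288, 199, 260, 201, 18786] [444. 347.] [155. 291.] 44 [0.148 0.326] corners [[0.501, 0.527], [0.084, -0.12], [-0.239, 0.112], [0.196, 0.696]]
scene [364, 223, 64, 83, 2757] [395. 264.] [37. 78.] 27 [0.302 0.147] corners [[0.376, 0.234], [0.319, 0.03], [0.226, 0.056], [0.286, 0.256]]
scene [490, 253, 140, 147, 7189] [578. 348.] [ 78. 186.] 41 [-0.187  0.258] corners [[0.028, 0.409], [-0.261, -0.01], [-0.424, 0.096], [-0.126, 0.496]]
scene [235, 342, 30, 32, 747] [250. 358.] [31. 29.] 90 [0.616 0.456] corners [[0.661, 0.428], [0.59, 0.412], [0.572, 0.483], [0.641, 0.499]]
scene [249, 351, 67, 49, 1790] [282. 385.] [46. 58.] 31 [0.522 0.5  ] corners [[0.597, 0.548], [0.554, 0.42], [0.446, 0.453], [0.49, 0.578]]
[-0.14528885 -0.53363667 -1.06312552]
```

```bash
python3 - <<'E'
from h import *
st=arm.get_state(); Rc=R.from_euler('xyz',st["tcp_rot"],degrees=True)
a=np.radians(73.8);u=np.array([np.cos(a),np.sin(a),0]);v=np.array([-u[1],u[0],0]);b=np.radians(35)
z=-np.cos(b)*u-np.sin(b)*np.array([0,0,1])
for s in(1,-1):
    y=s*v; x=np.cross(y,z); Rt=R.from_matrix(np.c_[x,y,z]); print(s,((Rt*Rc.inv()).as_rotvec()/np.pi).round(4),Rt.as_euler('xyz',degrees=True).round(1))
print(st["qpos"].round(1),z.round(3),Rc.as_matrix().round(2))
E
```

```text
1 [0.1686 0.3686 0.5168] [-180.   -55.  -106.2]
-1 [-0.2527 -0.2551 -0.157 ] [180.   55.   73.8]
[ 42.4  45.   37.1 121.9   3.5  94.3] [-0.229 -0.787 -0.574] [[-0.6   0.61 -0.51]
 [ 0.8   0.46 -0.39]
 [-0.   -0.64 -0.77]]
```

arm_command:
  series:
    - [[-0.02, -0.03, 0, -0.025, -0.025, -0.016, -0.06], [-0.04, -0.07, 0, -0.05, -0.051, -0.031, -0.06], [-0.06, -0.11, 0, -0.075, -0.076, -0.047, -0.06], [-0.08, -0.15, 0, -0.1, -0.102, -0.063, -0.06], [-0.1, -0.19, -0.03, -0.126, -0.127, -0.078, -0.06], [-0.12, -0.23, -0.07, -0.152, -0.153, -0.094, -0.06], [-0.14, -0.27, -0.11, -0.177, -0.178, -0.11, -0.06], [-0.16, -0.31, -0.16, -0.202, -0.204, -0.126, -0.06], [-0.175, -0.35, -0.21, -0.228, -0.23, -0.141, -0.06], [-0.183, -0.373, -0.26, -0.2527, -0.2551, -0.157, -0.06], [-0.183, -0.373, -0.29, -0.2527, -0.2551, -0.157, -0.06], [-0.183, -0.373, -0.29, -0.2527, -0.2551, -0.157, -0.06], [-0.183, -0.373, -0.29, -0.2527, -0.2551, -0.157, -0.06]]

```text
time_s: 26.7
tool_pos: [0.299, 0.2831, 0.1005]
tcp_rot: [-180.0, 54.8, 73.8]
force: [0.5, -0.3, 1.2]
finger_gap: 0.0403
```

arm_command:
  series:
    - [[0, 0, -0.06, 0, 0, 0, -0.06], [0, 0, -0.12, 0, 0, 0, -0.06], [0, 0, -0.16, 0, 0, 0, -0.06], [0, 0, -0.175, 0, 0, 0, -0.06], [0, 0, -0.18, 0, 0, 0, -0.06], [0, 0, -0.185, 0, 0, 0, -0.06]]

```text
time_s: 27.3
tool_pos: [0.299, 0.2832, 0.0077]
tcp_rot: [179.9, 54.9, 73.7]
force: [-0.8, -0.5, -0.3]
finger_gap: 0.0402
```

arm_command:
  series:
    - [[0, 0, -0.005, 0, 0, 0, -0.06], [0, 0, -0.01, 0, 0, 0, -0.06], [0, 0, -0.01, 0, 0, 0, -0.06]]

```text
time_s: 27.6
tool_pos: [0.2985, 0.2827, 0.002]
tcp_rot: [179.9, 55.0, 73.7]
force: [0.5, 0.3, 0.1]
finger_gap: 0.0402
```

arm_command:
  series:
    - [[0, 0, -0.006, 0, 0, 0, -0.06], [0, 0, -0.012, 0, 0, 0, -0.06], [0, 0, -0.012, 0, 0, 0, -0.06]]

```text
time_s: 27.9
tool_pos: [0.2982, 0.2824, -0.0045]
tcp_rot: [180.0, 55.0, 73.7]
force: [-0.6, -1.3, 0.3]
finger_gap: 0.0399
```

arm_command:
  series:
    - [[0, 0, -0.006, 0, 0, 0, -0.06], [0, 0, -0.012, 0, 0, 0, -0.06], [0, 0, -0.018, 0, 0, 0, -0.06], [0, 0, -0.018, 0, 0, 0, -0.06]]

```text
time_s: 28.3
tool_pos: [0.2985, 0.2825, -0.0092]
tcp_rot: [-179.9, 55.2, 73.9]
force: [-0.3, 3.8, 17.3]
finger_gap: 0.0405
```

arm_command:
  series:
    - [[0, 0, 0.023, 0, 0, 0, -0.06], [-0.01, -0.035, 0.023, 0, 0, 0, -0.06], [-0.02, -0.07, 0.023, 0, 0, 0, -0.06], [-0.028, -0.1, 0.023, 0, 0, 0, -0.06], [-0.035, -0.125, 0.023, 0, 0, 0, -0.06], [-0.042, -0.149, 0.023, 0, 0, 0, -0.06], [-0.042, -0.149, 0.023, 0, 0, 0, -0.06]]

```text
time_s: 29.0
tool_pos: [0.2765, 0.2066, -0.0013]
tcp_rot: [-180.0, 55.1, 73.7]
force: [-0.3, 1.0, -0.7]
finger_gap: 0.0399
```

arm_command:
  series:
    - [[0, 0, 0.004, 0, 0, 0, -1], [0, 0, 0.004, 0, 0, 0, -1], [0, 0, 0.004, 0, 0, 0, -1], [0, 0, 0.004, 0, 0, 0, -1], [0, 0, 0.004, 0, 0, 0, -1]]
  grip_force: 80

```text
time_s: 29.5
tool_pos: [0.2775, 0.2084, 0.0003]
tcp_rot: [179.9, 55.0, 73.7]
force: [0.1, 0.1, 0.8]
finger_gap: -0.0002
```

```bash
python3 blob.py | grep -E "^top \[2[0-9][0-9], 2|scene \[3[0-9][0-9], 2"; python3 - <<'E'
from h import *
f=optics.grab_frame("top"); g=optics.grab_frame("scene")
P=[[.2775,.2084,.0003],[.2834,.2288,.0152],[.291,.2545,.056],[.377,.231,.056],[.229,.058,.056]]
print(px(f,P).round(1).tolist(),px(g,P).round(1).tolist())
for n,fr,(u0,v0,w,h) in(("top",f,(215,245,60,40)),("scene",g,(395,255,60,50))):
    im=cv2.cvtColor(fr["frame"],cv2.COLOR_RGB2GRAY)[v0:v0+h,u0:u0+w]; print(n)
    for r in im[::2]: print(''.join(" .:-=+*#%@"[int(x)*10//256] for x in r))
E
```

```text
top [241, 268, 82, 51, 2722] [282. 292.] [78. 36.] 14 [0.301 0.118] corners [[0.281, 0.227], [0.371, 0.206], [0.322, 0.007], [0.232, 0.03]]
scene [368, 214, 62, 82, 2720] [399. 255.] [37. 77.] 25 [0.297 0.12 ] corners [[0.369, 0.209], [0.316, 0.004], [0.221, 0.028], [0.278, 0.23]]
[[249.6, 298.8], [241.4, 297.3], [229.4, 296.5], [239.0, 263.4], [304.4, 320.3]] [[397.3, 291.9], [394.7, 298.3], [392.6, 306.0], [361.4, 289.7], [427.9, 238.0]]
top
---=---=----------------------=--=----=-=======-======-=====
----------------------------------------------=----=---=----
--------------------------------------------------------=-=-
------------------------------------------------------------
:-----------------------------------------------------------
.:----------------------------------------------------------
...:--------------------------------------------------------
....:------------------------------------------------------=
..::--------------------------------------------------------
:-----------------------------------------------------------
------------------------------------------
[... 1398 characters left out ...]
++++++==+++=++==+====+++=====
@@@@@@%%###*++++=++++=+++++++++++++++++++==+=======++++=====
@@@@@%%###*++++++++++++++++++++++++++++++=++=======+++++===+
@@@@@%###*++++++++++=++++++++++++++++++++=++==+===+++++===+=
@@@@%%##*++++++++++++=++++++++++=+++=+++=+++======+++++===+=
@@@@@@@#+++++===+==+++++++++++++++++++++=+========+++++=====
#%%%@@%*++++++=++++++++++++++=++++++=+++==+==++===++++++====
=++*+++++++++====+=++++++++==+++++++++++=+===+===++++++=+=++
++====++++++=======+++++++=+++++++++++++=========++++++=====
+==**+++++++=======+++++++++=+++++++=++==++==+===+++++==++++
+=++=-=++++========++++++===+=++++++++=+=++==+==+++++++=+==+
=++=:-=+++========++++++++=+=+++++++++++++==++==+++++++===++
```

arm_command:
  series:
    - [[0.012, 0.04, 0.03, 0, 0, 0, -1], [0.023, 0.078, 0.064, 0, 0, 0, -0.06], [0.08, 0.06, 0.08, 0, 0, 0, -0.06], [0.14, 0.03, 0.08, 0, 0, 0, -0.06], [0.183, -0.001, 0.064, 0, 0, 0, -0.06], [0.183, -0.001, 0.064, 0, 0, 0, -0.06], [0.178, -0.018, 0.052, 0, 0, 0, -0.06], [0.173, -0.036, 0.039, 0, 0, 0, -0.06], [0.168, -0.053, 0.026, 0, 0, 0, -0.06], [0.163, -0.071, 0.013, 0, 0, 0, -0.06], [0.158, -0.088, 0.001, 0, 0, 0, -0.06], [0.158, -0.088, 0.001, 0, 0, 0, -0.06]]

```text
time_s: 30.9
tool_pos: [0.3548, 0.1625, 0.0004]
tcp_rot: [-179.9, 55.1, 73.8]
force: [-0.3, 0.5, 1.1]
finger_gap: 0.04
```

arm_command:
  series:
    - [[0, 0, 0, 0, 0, 0, -1], [0, 0, 0, 0, 0, 0, -1], [0, 0, 0, 0, 0, 0, -1], [0, 0, 0, 0, 0, 0, -1]]

```text
time_s: 31.3
tool_pos: [0.357, 0.1646, 0.0011]
tcp_rot: [179.9, 54.9, 73.7]
force: [0.4, 0.7, 1.7]
finger_gap: 0.0016
```

```bash
python3 blob.py | grep -E "^top \[2[0-9][0-9], 2|scene \[3[0-9][0-9], 2|^\["
```

```text
top [241, 266, 82, 55, 2726] [282. 293.] [77. 36.] 17 [0.299 0.118] corners [[0.283, 0.228], [0.373, 0.202], [0.315, 0.007], [0.225, 0.035]]
scene [367, 215, 64, 80, 2696] [398. 255.] [38. 77.] 27 [0.299 0.121] corners [[0.375, 0.208], [0.318, 0.004], [0.22, 0.032], [0.28, 0.232]]
[1.415097   1.43407048 0.81723786]
```

```bash
python3 - <<'E'
from h import *
w=np.array([.96,-.28,0]);w/=np.linalg.norm(w)
q=R.from_euler('z',25,degrees=True)*R.from_rotvec(w*np.pi/2)
rv=q.as_rotvec()/np.pi; print(rv.round(4),np.linalg.norm(rv)*180,[(rv*k/12).round(3).tolist() for k in range(1,13)])
st=arm.get_state(); Rc=R.from_euler('xyz',st["tcp_rot"],degrees=True); print((q*Rc).as_matrix().round(2)[:,2],st["qpos"].round())
E
```

```text
[ 0.5022 -0.033   0.1089] 92.68506688839713 [[0.042, -0.003, 0.009], [0.084, -0.006, 0.018], [0.126, -0.008, 0.027], [0.167, -0.011, 0.036], [0.209, -0.014, 0.045], [0.251, -0.017, 0.054], [0.293, -0.019, 0.064], [0.335, -0.022, 0.073], [0.377, -0.025, 0.082], [0.418, -0.028, 0.091], [0.46, -0.03, 0.1], [0.502, -0.033, 0.109]]
[-0.09  0.57 -0.82] [ 38.  42. -11.  85. -29. 157.]
```

arm_command:
  series:
    - [[0, 0, 0.05, 0.01, -0.001, 0.002, -1], [0.005, 0, 0.12, 0.042, -0.003, 0.009, -1], [0.015, 0.005, 0.2, 0.084, -0.006, 0.018, -1], [0.03, 0.01, 0.28, 0.126, -0.008, 0.027, -1], [0.045, 0.02, 0.36, 0.167, -0.011, 0.036, -1], [0.06, 0.03, 0.42, 0.209, -0.014, 0.045, -1], [0.075, 0.04, 0.44, 0.251, -0.017, 0.054, -1], [0.09, 0.055, 0.44, 0.293, -0.019, 0.064, -1], [0.1, 0.07, 0.44, 0.335, -0.022, 0.073, -1], [0.11, 0.08, 0.43, 0.377, -0.025, 0.082, -1], [0.12, 0.09, 0.41, 0.418, -0.028, 0.091, -1], [0.124, 0.095, 0.38, 0.46, -0.03, 0.1, -1], [0.124, 0.095, 0.36, 0.502, -0.033, 0.109, -1], [0.124, 0.095, 0.345, 0.502, -0.033, 0.109, -1], [0.124, 0.095, 0.345, 0.502, -0.033, 0.109, -1]]

```text
time_s: 32.9
tool_pos: [0.417, 0.2109, 0.1716]
tcp_rot: [-179.6, -34.9, 98.4]
force: [0.4, 0.2, -1.8]
finger_gap: 0.0013
```

arm_command:
  series:
    - [[0, 0, -0.012, 0, 0, 0, -1], [0, 0, -0.022, 0, 0, 0, -1], [0, 0, -0.03, 0, 0, 0, -1], [0, 0, -0.036, 0, 0, 0, -1]]

```text
time_s: 33.3
tool_pos: [0.4237, 0.2146, 0.1628]
tcp_rot: [179.2, -35.4, 99.2]
force: [-1.9, -6.7, 36.1]
finger_gap: 0.001
```

```bash
python3 - <<'E'
from h import *
for n in("top","scene"):
    f=optics.grab_frame(n); im=cv2.cvtColor(f["frame"],cv2.COLOR_RGB2HSV)
    P=[[.38+a*.045*.988-b*.028*.156,.18+a*.045*.156+b*.028*.988,z] for z in(0,.2) for a,b in((1,1),(1,-1),(-1,-1),(-1,1))]
    q=px(f,P); print(n,q.round().tolist()); u0,v0=(q.min(0)-12).astype(int); u1,v1=(q.max(0)+12).astype(int)
    for r in im[v0:v1:2,u0:u1]: print(''.join("#" if (x[1]<60 and x[2]>110) else ("." if x[2]<80 else " ") for x in r))
E
```

```text
top [[248.0, 247.0], [268.0, 243.0], [273.0, 276.0], [253.0, 279.0], [237.0, 248.0], [262.0, 244.0], [267.0, 283.0], [243.0, 287.0]]
                        ...................................
                        ...................................
                         ..................................
                         ..................................
                        ...................................
                   ........................................
                       .......................... .........
                 ##      ..................................
            ######       ..................................
             ## .   .......................................
             ##   .........................................
             ###    ..... .................................
             ###  ......   ................................
              ## ........  ................................
              ##    ..... ## ..............................
              ###   ..... ####.............................
       
[... 2212 characters left out ...]
###################           
              #################    ######################           
              #################    ######################           
              #################    ######################           
             ############################################           
             ############################################           
              ###  # ## ##############      ##########              
              ###     #################     ####### #               
              ########################## #########                  
              ##################################                    
                     ###########################
```

arm_command:
  series:
    - [[-0.004, -0.003, 0.01, 0, 0, 0, -1], [-0.004, -0.003, 0.01, 0, 0, 0, -0.5], [-0.004, -0.003, 0.01, 0, 0, 0, -0.3], [-0.004, -0.003, 0.01, 0, 0, 0, -0.3], [-0.002, -0.014, 0.026, 0, 0, 0, -0.3], [0.001, -0.034, 0.055, 0, 0, 0, -0.3], [0.005, -0.06, 0.092, 0, 0, 0, -0.3], [0.012, -0.1, 0.15, 0, 0, 0, -0.3], [0.02, -0.15, 0.22, 0, 0, 0, 1], [0.02, -0.22, 0.3, 0, 0, 0, 1], [0.02, -0.22, 0.3, 0, 0, 0, 1]]

```text
time_s: 34.5
tool_pos: [0.4316, 0.0984, 0.3098]
tcp_rot: [179.5, -34.8, 98.8]
force: [0.7, -0.8, -0.4]
finger_gap: 0.0724
```

```bash
python3 blob.py | grep -E "^top \[2[0-9][0-9], 2|scene \[3[0-9][0-9], 2|^\["; python3 - <<'E'
from h import *
st=arm.get_state();print(st["qpos"].round())
for n in("top","scene"):
    f=optics.grab_frame(n); im=cv2.cvtColor(f["frame"],cv2.COLOR_RGB2HSV)
    P=[[.38+a*.045*.988-b*.028*.156,.18+a*.045*.156+b*.028*.988,z] for z in(0,.2) for a,b in((1,1),(1,-1),(-1,-1),(-1,1))]
    q=px(f,P);u0,v0=(q.min(0)-12).astype(int); u1,v1=(q.max(0)+12).astype(int);print(n,u0,v0)
    for r in im[v0:v1:2,u0:u1]: print(''.join("#" if (x[1]<60 and x[2]>170) else "o" if (x[1]<60 and x[2]>100) else ("." if x[2]<80 else " ") for x in r))
E
```

```text
scene [347, 246, 44, 38, 1375] [368. 264.] [37. 43.] 90 [0.371 0.163] corners [[0.436, 0.126], [0.325, 0.102], [0.308, 0.198], [0.417, 0.222]]
[-0.58664311 -0.70626108  0.40386007]
[-18.   1. -14.  92.  31.  59.]
top 225 231
                                                           
                                                           
                                                           
                                                           
                                                           
                                                           
                                                           
                          o###########ooooooo              
               ooooooooooo##ooooooooo##oooooo              
              ooo     .. oooo ..... oo#oooooo              
              ooo ...... oooo...... oo#ooooooo             
               oo ....... ooo       oo##oooooo             
               ooo....... oooo    ooo###oooooo             
               ooo ...... ooo      ooooooooooo             
                oo  ......         
[... 2182 characters left out ...]
#####################          
              ###############o      o#####################          
              ###############       o#####################          
              ############################################          
              ooooooooooo####o############################          
              #ooooooooooooooooooo##oooooooooooooooooooo            
              ##oooooooooooooooooo##oooooooooooooooooo              
              ####oooooooooooooooo##oooooooooooooooo                
             #o##########oooooooo####oooooooooooooo                 
              oooooooooo####ooo###############ooo                   
                               oooooooooooooooo
```

```bash
python3 - <<'E'
from h import *
st=arm.get_state(); Rc=R.from_euler('xyz',st["tcp_rot"],degrees=True)
y=np.array([-.122,.9925,0]); z=np.array([.496,.061,-.866]); Rt=R.from_matrix(np.c_[np.cross(y,z),y,z])
rv=(Rt*Rc.inv()).as_rotvec()/np.pi; print(rv.round(4),np.linalg.norm(rv)*180, [(rv*k/10).round(3).tolist() for k in range(1,11)])
for T in([.329,.171,.24],[.389,.178,.136]): print(((np.array(T)-st["tool_pos"])/.5).round(3))
E
```

```text
[-0.2386 -0.3159  0.4328] 105.57368085748809 [[-0.024, -0.032, 0.043], [-0.048, -0.063, 0.087], [-0.072, -0.095, 0.13], [-0.095, -0.126, 0.173], [-0.119, -0.158, 0.216], [-0.143, -0.19, 0.26], [-0.167, -0.221, 0.303], [-0.191, -0.253, 0.346], [-0.215, -0.284, 0.39], [-0.239, -0.316, 0.433]]
[-0.198  0.138 -0.129]
[-0.078  0.152 -0.337]
```

arm_command:
  series:
    - [[-0.01, 0, 0.05, -0.018, -0.024, 0.033, 1], [-0.03, 0, 0.08, -0.036, -0.048, 0.066, 1], [-0.05, 0.01, 0.08, -0.055, -0.073, 0.1, 1], [-0.07, 0.02, 0.08, -0.073, -0.097, 0.133, 1], [-0.09, 0.03, 0.08, -0.092, -0.121, 0.166, 1], [-0.11, 0.04, 0.08, -0.11, -0.146, 0.2, 1], [-0.13, 0.06, 0.06, -0.128, -0.17, 0.233, 1], [-0.15, 0.08, 0.04, -0.147, -0.194, 0.266, 1], [-0.17, 0.1, 0.0, -0.165, -0.219, 0.3, 1], [-0.19, 0.12, -0.04, -0.184, -0.243, 0.333, 1], [-0.198, 0.138, -0.08, -0.202, -0.267, 0.366, 1], [-0.198, 0.138, -0.11, -0.22, -0.292, 0.4, 1], [-0.198, 0.138, -0.129, -0.239, -0.316, 0.433, 1], [-0.198, 0.138, -0.129, -0.239, -0.316, 0.433, 1], [-0.198, 0.138, -0.129, -0.239, -0.316, 0.433, 1]]

```text
time_s: 36.2
tool_pos: [0.3282, 0.1709, 0.2396]
tcp_rot: [180.0, 29.9, -172.9]
force: [1.1, 0.6, -0.3]
finger_gap: 0.0856
```

```bash
python3 -c "
from h import *
print(arm.get_state()['qpos'].round())"
```

```text
[ 25. -35. -45.  51.  -9.  16.]
```

arm_command:
  series:
    - [[0.03, 0.004, -0.05, 0, 0, 0, 1], [0.06, 0.008, -0.1, 0, 0, 0, 1], [0.09, 0.011, -0.15, 0, 0, 0, 1], [0.11, 0.013, -0.19, 0, 0, 0, 1], [0.122, 0.014, -0.207, 0, 0, 0, 1], [0.122, 0.014, -0.207, 0, 0, 0, -1], [0.122, 0.014, -0.207, 0, 0, 0, -1], [0.122, 0.014, -0.207, 0, 0, 0, -1], [0.122, 0.014, -0.207, 0, 0, 0, -1], [0.122, 0.014, -0.207, 0, 0, 0, -1]]
  grip_force: 80

```text
time_s: 37.2
tool_pos: [0.3917, 0.1781, 0.1392]
tcp_rot: [180.0, 30.3, -172.9]
force: [0.6, -0.0, 2.9]
finger_gap: 0.055
```

arm_command:
  series:
    - [[0, 0, 0.06, 0, 0, 0, -1], [0, 0, 0.14, 0, 0, 0, -1], [0, 0, 0.22, 0, 0, 0, -1], [0, -0.02, 0.3, 0, 0, -0.02, -1], [0.01, -0.06, 0.36, 0, 0, -0.06, -1], [0.03, -0.1, 0.38, 0, 0, -0.1, -1], [0.05, -0.14, 0.38, 0, 0, -0.145, -1], [0.07, -0.18, 0.38, 0, 0, -0.19, -1], [0.09, -0.22, 0.38, 0, 0, -0.235, -1], [0.1, -0.26, 0.38, 0, 0, -0.28, -1], [0.11, -0.3, 0.38, 0, 0, -0.325, -1], [0.12, -0.34, 0.38, 0, 0, -0.37, -1], [0.13, -0.38, 0.38, 0, 0, -0.415, -1], [0.14, -0.42, 0.38, 0, 0, -0.46, -1], [0.15, -0.44, 0.38, 0, 0, -0.505, -1], [0.157, -0.456, 0.38, 0, 0, -0.55, -1]]

```text
time_s: 38.8
tool_pos: [0.4684, -0.0506, 0.3267]
tcp_rot: [-179.9, 30.0, 87.8]
force: [0.0, 0.4, -1.3]
finger_gap: 0.0553
```

arm_command:
  series:
    - [[0.005, -0.03, 0, 0, 0, -0.035, -1], [0.01, -0.08, 0, 0, 0, -0.075, -1], [0.015, -0.13, 0, 0, 0, -0.12, -1], [0.02, -0.18, 0, 0, 0, -0.165, -1], [0.025, -0.23, 0, 0, 0, -0.21, -1], [0.03, -0.28, 0, 0, 0, -0.255, -1], [0.035, -0.33, 0, 0, 0, -0.3, -1], [0.04, -0.38, 0, 0, 0, -0.345, -1], [0.045, -0.43, 0, 0, 0, -0.39, -1], [0.05, -0.48, 0, 0, 0, -0.435, -1], [0.06, -0.53, 0, 0, 0, -0.47, -1], [0.067, -0.57, -0.03, 0, 0, -0.505, -1], [0.067, -0.583, -0.07, 0, 0, -0.505, -1], [0.067, -0.583, -0.07, 0, 0, -0.505, -1]]

```text
time_s: 40.2
tool_pos: [0.5015, -0.3427, 0.2882]
tcp_rot: [-179.7, 30.3, -2.8]
force: [-0.2, 1.1, -2.0]
finger_gap: 0.0553
```

```bash
python3 -c "
from h import *
print(arm.get_state()['qpos'].round(), R.from_euler('xyz',arm.get_state()['tcp_rot'],degrees=True).as_matrix()[:,2].round(2))"
```

```text
[-33.  34.  28. 111. -14. 153.] [-0.5   0.03 -0.86]
```

arm_command:
  series:
    - [[0.01, 0, 0.01, -0.002, -0.047, 0, -1], [0.024, 0, 0.01, -0.005, -0.094, 0, -1], [0.038, 0, 0.01, -0.007, -0.141, 0, -1], [0.052, 0, 0.01, -0.01, -0.188, 0, -1], [0.066, 0, 0, -0.012, -0.235, 0, -1], [0.08, 0, 0, -0.015, -0.282, 0, -1], [0.092, 0, -0.01, -0.017, -0.33, 0, -1], [0.104, 0, -0.02, -0.02, -0.377, 0, -1], [0.112, 0, -0.03, -0.022, -0.424, 0, -1], [0.118, 0, -0.08, -0.025, -0.471, 0, -1], [0.118, 0, -0.15, -0.025, -0.471, 0, -1], [0.118, 0, -0.22, -0.025, -0.471, 0, -1], [0.118, 0, -0.27, -0.025, -0.471, 0, -1], [0.118, 0, -0.298, -0.025, -0.471, 0, -1], [0.118, 0, -0.298, -0.025, -0.471, 0, -1]]

```text
time_s: 41.7
tool_pos: [0.5598, -0.3386, 0.1396]
tcp_rot: [-179.8, -54.5, -3.1]
force: [-0.4, 0.3, -2.2]
finger_gap: 0.0555
```

arm_command:
  series:
    - [[0.001, 0, 0.003, -0.001, -0.015, 0, -1], [0.002, 0, 0.006, -0.0015, -0.03, 0, -1], [0.003, 0, 0.008, -0.002, -0.04, 0, -1], [0.004, 0, 0.01, -0.002, -0.046, 0, -1], [0.005, 0, 0.011, -0.003, -0.052, 0, -1], [0.006, 0, 0.013, -0.003, -0.058, 0, -1], [0.006, 0, 0.014, -0.003, -0.064, 0, -1], [0.007, 0, 0.015, -0.004, -0.07, 0, -1], [0.007, 0, 0.016, -0.004, -0.076, 0, -1], [0.008, 0, 0.018, -0.004, -0.082, 0, -1], [0.008, 0, 0.019, -0.005, -0.088, 0, -1], [0.009, 0, 0.02, -0.005, -0.094, 0, -1], [0.01, 0, 0.022, -0.005, -0.1, 0, -1], [0.011, 0, 0.025, -0.006, -0.115, 0, -1], [0.012, 0, 0.028, -0.007, -0.13, 0, -1], [0.013, 0, 0.031, -0.0075, -0.145, 0, -1], [0.014, 0, 0.034, -0.008, -0.16, 0, -1], [0.015, 0, 0.037, -0.009, -0.172, 0, -1], [0.016, 0, 0.04, -0.0095, -0.183, 0, -1], [0.016, 0, 0.04, -0.0095, -0.183, 0, -1]]

```text
time_s: 43.7
tool_pos: [0.5704, -0.3424, 0.1631]
tcp_rot: [174.3, -87.8, 2.7]
force: [-0.5, 0.5, -2.3]
finger_gap: 0.0557
```

```bash
python3 - <<'E'
from h import *
f=optics.grab_frame("top")["frame"]; a=f[180:266,410:496]
h=cv2.cvtColor(a,cv2.COLOR_RGB2HSV)
for r in h[::2]: print(''.join("#" if (x[1]<60 and x[2]>130) else "n" if (8<=x[0]<=20 and x[2]>110) else "." if x[2]<60 else " " for x in r))
print(arm.get_state()["force"])
E
```

```text
nnnnnnnnnnnnnnnnnnnnnnnn                      n n n   n##########################nnnnn
nnnnnnnnnnnnnnnnnnnnnnnn                               ##########################nnnnn
nnnnnnnnnnnnnnnnnnnnnnnn                      nn n  nn #########################nnnnnn
nnnnnnnnnnnnnnnnnnnnnnnn         ........   nn   nn  n##########################nnnnnn
nnnnnnnnnnnnnnnnnnnnnnnn      ...........    nnnn n nn#########################nnnnnnn
nnnnnnnnnnnnnnnnnnnnn         ...........  n    n  nn##########################nnnnnnn
nnnnnnnnnnnnnnnnnnn          ...........     n nnnn  #########################nnnnnnnn
nnnnnnnnnnnnn               ............   nnn  nnnnn#########################nnnnnnnn
nnnnnnnnnnnn               ............       nn  nn#########################nnnnnnnnn
nnnnnnnnnn                ...... ...     n       n n#########################nnnnnnnnn
nnnnnnnn                                      #   n#########################nnnnnnnnnn
nnnnnn                                   .... #    ######################### nnnnnnnnn
nnnnn                          ..       ..... ##   #####
[... 1978 characters left out ...]
........................................ nnnnnnnnnnnn
nnnnnnnnnnnn              ............................................... nnnnnnnnnnnn
nnnnnnnnnnnnnn              ............................................. nnnnnnnnnnnn
nnnnnnnnnnnnnnnnn             ............................................ nnnnnnnnnnn
nnnnnnnnnnnnnnnnnnn                ....................................... nnnnnnnnnnn
nnnnnnnnnnnnnnnnnnn                     ..................................nnnnnnnnnnnn
nnnnnnnnnnnnnnnnnnn                      ................................  nnnnnnnnnnn
nnnnnnnnnnnnnnnnnnn                      ................................. nnnnnnnnnnn
[ 0.15472651  0.56286583 -1.16428462]
```

arm_command:
  series:
    - [[0, 0, 0.004, -0.001, -0.015, 0, -1], [0, 0, 0.008, -0.0015, -0.03, 0, -1], [0, 0, 0.008, -0.0015, -0.03, 0, -1], [0.004, 0, 0.008, -0.0015, -0.03, 0, -1], [-0.004, 0, 0.008, -0.0015, -0.03, 0, -1], [0, 0, 0.008, -0.0015, -0.03, 0, -1], [0, 0, 0.008, -0.0015, -0.03, 0, -1]]

```text
time_s: 44.45
tool_pos: [0.5707, -0.3415, 0.1661]
tcp_rot: [58.8, -88.1, 118.0]
force: [-0.8, 1.0, -1.9]
finger_gap: 0.0551
```

```bash
python3 - <<'E'
from h import *
st=arm.get_state(); Rc=R.from_euler('xyz',st["tcp_rot"],degrees=True); print(st["tool_pos"],Rc.as_matrix().round(3).tolist(),st["qpos"].round())
f=optics.grab_frame("scene"); cv2.imwrite("pics/pourS.png",f["frame"][:,:,::-1])
a0=cv2.imread("pics/scene0.png")[55:130,320:405].astype(int); a=f["frame"][55:130,320:405,::-1].astype(int)
# transparent canister region: count nut-coloured dark blobs printed coarse
h=cv2.cvtColor(f["frame"],cv2.COLOR_RGB2HSV)[40:135,260:405]
for r in h[::2]: print(''.join("#" if (x[1]<70 and x[2]>130) else "n" if (6<=x[0]<=20 and x[2]>90) else "." if x[2]<60 else " " for x in r))
y=Rc.as_matrix()[:,1]; yt=np.array([y[0],y[1],0]); yt/=np.linalg.norm(yt)
e=np.cross(yt,[0,0,1.]); e=e*np.sign(e[0]); z=-.5*e-np.array([0,0,.866]); Rt=R.from_matrix(np.c_[np.cross(yt,z),yt,z])
rv=(Rt*Rc.inv()).as_rotvec()/np.pi; print("up",rv.round(3),np.linalg.norm(rv)*180,e.round(3))
E
```

```text
[ 0.57065365 -0.34145503  0.16611544] [[-0.016, -0.056, 0.998], [0.029, -0.998, -0.056], [0.999, 0.028, 0.017]] [ -61.   41.  -57. -100.   58.  180.]
nnnnnnnnnnnnnnnnnnnnnnnnnnnnnn################################################nnnnnnnnnnnnnnnnnnnnnnnnnnnnnnnnnnnnnnnnnnnnnnnnnnnnnnnnnnnnnnnnnnn
nnnnnnnnnnnnnnnnnnnnnnnnnnnnn####################################################nnnnnnnnnnnnnnnnnnnnnnnnnnnnnnnnnnnnnnnnnnnnnnnnnnnnnnnnnnnnnnnn
nnnnnnnnnnnnnnnnnnnnnnnnnnnnn#######################################################nnnnnnnnnn     nnnnnnnnnnnnnnnnnnnnnnnnnnnnnnnnnnnnnnnnnnnnnn
nnnnnnnnnnnnnnnnnnnnnnnnnnnn###########################################################nnnnnnn......... .    n nnnnnnnnnnnnnnnnnnnnnnnnnnnnnnnnnn
nnnnnnnnnnnnnnnnnnnnnnnnnnn###############################################################nnn ....................      nnnnnnnnnnnnnnnnnnnnnnnnn
nnnnnnnnnnnnnnnnnnnnnnnnnnn##################################################################n ............................ .      nnnnnnnnnnnnnn
nnnnnnnnnnnnnnnnnnnnnnnnnn################################################
[... 5425 characters left out ...]
nnnnnnnnnnnnnnnnnnnnnnnnnnnnnnnnnnnnnnnnnnnnnnnn
##n   nnnnnnnnnnnnnnnnnnnnnnnn                         nnnnnnnnnnnnnnnnnnnnnnnnnnnnnnnnnnnnnnnnnnnnnnnnnnnnnnnnnnnnnnnnnnnnnnnnnnnnnnnnnnnnnnnnnn
##n   nnnnnnnnnnnnnnnnnnnnnnnnn                       nnnnnnnnnnnnnnnnnnnnnnnnnnnnnnnnnnnnnnnnnnnnnnnnnnnnnnnnnnnnnnnnnnnnnnnnnnnnnnnnnnnnnnnnnnn
#nnn   nnnnnnnnnnnnnnnnnnnnnnnnn                     nnnnnnnnnnnnnnnnnnnnnnnnnnnnnnnnnnnnnnnnnnnnnnnnnnnnnnnnnnnnnnnnnnnnnnnnnnnnnnnnnnnnnnnnnnnn
####nnn nnnnnnnnnnnnnnnnnnnnnnnnnn                 nnnnnnnnnnnnnnnnnnnnnnnnnnnnnnnnnnnnnnnnnnnnnnnnnnnnnnnnnnnnnnnnnnnnnnnnnnnnnnnnnnnnnnnnnnnnnn
up [ 0.043  0.671 -0.009] 120.98847226000343 [ 0.998 -0.056 -0.   ]
```

arm_command:
  series:
    - [[0, 0, 0.08, 0.003, 0.045, 0, -1], [-0.01, 0, 0.16, 0.006, 0.09, -0.001, -1], [-0.03, 0.02, 0.24, 0.009, 0.135, -0.002, -1], [-0.05, 0.04, 0.3, 0.012, 0.18, -0.002, -1], [-0.07, 0.06, 0.32, 0.014, 0.225, -0.003, -1], [-0.09, 0.08, 0.32, 0.017, 0.27, -0.004, -1], [-0.11, 0.11, 0.32, 0.02, 0.315, -0.004, -1], [-0.13, 0.14, 0.32, 0.023, 0.36, -0.005, -1], [-0.15, 0.18, 0.32, 0.026, 0.405, -0.005, -1], [-0.17, 0.22, 0.32, 0.029, 0.45, -0.006, -1], [-0.19, 0.26, 0.32, 0.032, 0.495, -0.007, -1], [-0.21, 0.3, 0.31, 0.035, 0.54, -0.007, -1], [-0.23, 0.34, 0.29, 0.037, 0.585, -0.008, -1], [-0.24, 0.38, 0.26, 0.04, 0.63, -0.008, -1], [-0.252, 0.421, 0.22, 0.043, 0.671, -0.009, -1], [-0.252, 0.421, 0.2, 0.043, 0.671, -0.009, -1], [-0.252, 0.421, 0.2, 0.043, 0.671, -0.009, -1]]

```text
time_s: 46.2
tool_pos: [0.4436, -0.1296, 0.2648]
tcp_rot: [179.6, 6.4, -3.1]
force: [0.4, -0.6, -1.4]
finger_gap: 0.0553
```

```bash
python3 - <<'E'
from h import *
st=arm.get_state(); Rc=R.from_euler('xyz',st["tcp_rot"],degrees=True); print(st["qpos"].round(),Rc.as_matrix()[:,2].round(3))
y=Rc.as_matrix()[:,1]; a=np.radians(10);e=np.array([np.cos(a),np.sin(a),0]); yt=np.array([-e[1],e[0],0]); yt*=np.sign(yt@y)
z=-.5*e-np.array([0,0,.866]); Rt=R.from_matrix(np.c_[np.cross(yt,z),yt,z])
print(((Rt*Rc.inv()).as_rotvec()/np.pi).round(4)); print(((np.array([.4525,-.1316,.142])-.008*e-st["tool_pos"])/.5).round(4))
E
```

```text
[-23.   2. -11.  83.  -2. 161.] [-0.112 -0.001 -0.994]
[-0.0059  0.1311  0.071 ]
[ 0.002  -0.0068 -0.2457]
```

arm_command:
  series:
    - [[0, 0, 0, -0.001, 0.035, 0.02, -1], [0.001, -0.002, -0.03, -0.003, 0.07, 0.04, -1], [0.002, -0.004, -0.08, -0.005, 0.1, 0.06, -1], [0.002, -0.0068, -0.13, -0.0059, 0.1311, 0.071, -1], [0.002, -0.0068, -0.18, -0.0059, 0.1311, 0.071, -1], [0.002, -0.0068, -0.21, -0.0059, 0.1311, 0.071, -1], [0.002, -0.0068, -0.228, -0.0059, 0.1311, 0.071, -1], [0.002, -0.0068, -0.234, -0.0059, 0.1311, 0.071, -1], [0.002, -0.0068, -0.234, -0.0059, 0.1311, 0.071, -1]]

```text
time_s: 47.1
tool_pos: [0.4457, -0.1345, 0.1495]
tcp_rot: [179.9, 29.5, 9.8]
force: [-0.3, -0.1, -1.7]
finger_gap: 0.055
```

```bash
python3 - <<'E'
from h import *
st=arm.get_state(); Rc=R.from_euler('xyz',st["tcp_rot"],degrees=True); print(st["tool_pos"],st["force"],Rc.as_matrix()[:,2].round(3))
E
```

```text
[ 0.44566938 -0.13448638  0.14949555] [-0.26890557 -0.07817679 -1.72981188] [-0.486 -0.085 -0.87 ]
```

arm_command:
  series:
    - [[0, 0.003, -0.006, 0, 0.003, 0, -1], [0, 0.003, -0.01, 0, 0.003, 0, -1], [0, 0.003, -0.013, 0, 0.003, 0, -1], [0, 0.003, -0.013, 0, 0.003, 0, -1]]

```text
time_s: 47.5
tool_pos: [0.4457, -0.1328, 0.1423]
tcp_rot: [-179.9, 30.1, 9.9]
force: [0.4, -0.2, -0.8]
finger_gap: 0.0553
```

arm_command:
  series:
    - [[0, 0, -0.003, 0, 0, 0, -1], [0, 0, -0.005, 0, 0, 0, -1], [0, 0, -0.005, 0, 0, 0, -1]]

```text
time_s: 47.8
tool_pos: [0.4457, -0.1328, 0.1422]
tcp_rot: [-180.0, 30.2, 9.9]
force: [-0.0, 1.3, 9.8]
finger_gap: 0.0556
```

arm_command:
  series:
    - [[0, 0, 0.001, 0, 0, 0, 0.5], [0, 0, 0.001, 0, 0, 0, 0.8], [0, 0, 0.001, 0, 0, 0, 1], [0, 0, 0.001, 0, 0, 0, 1], [0, 0, 0.001, 0, 0, 0, 1], [0.02, 0.003, 0.036, 0, 0, 0, 1], [0.06, 0.01, 0.11, 0, 0, 0, 1], [0.1, 0.018, 0.18, 0, 0, 0, 1], [0.15, 0.026, 0.27, 0, 0, 0, 1], [0.2, 0.1, 0.36, 0, 0, 0, 1], [0.2, 0.2, 0.4, 0, 0, 0, 1], [0.2, 0.3, 0.4, 0, 0, 0, 1], [0.2, 0.4, 0.4, 0, 0, 0, 1], [0.2, 0.5, 0.4, 0, 0, 0, 1], [0.2, 0.6, 0.4, 0, 0, 0, 1], [0.2, 0.7, 0.4, 0, 0, 0, 1], [0.2, 0.8, 0.4, 0, 0, 0, 1]]

```text
time_s: 49.5
tool_pos: [0.5513, 0.2206, 0.3395]
tcp_rot: [-176.9, 30.3, 14.0]
force: [0.6, -0.9, -0.3]
finger_gap: 0.0855
```

```bash
python3 - <<'E'
from h import *
e=np.array([np.cos(np.radians(10)),np.sin(np.radians(10))]);n=np.array([-e[1],e[0]]);c=np.array([.4525,-.1316])
P=[[*(c+a*.045*e+b*.028*n),z] for z in(.003,.205) for a,b in((1,1),(1,-1),(-1,-1),(-1,1))]
for k in("top","scene"):
    f=optics.grab_frame(k); h=cv2.cvtColor(f["frame"],cv2.COLOR_RGB2HSV); q=px(f,P)
    u0,v0=(q.min(0)-14).astype(int);u1,v1=(q.max(0)+14).astype(int); print(k,u0,v0,q.round().tolist())
    for r in h[v0:v1:2,u0:u1]: print(''.join("#" if (x[1]<60 and x[2]>170) else "o" if (x[1]<60 and x[2]>90) else ("." if x[2]<70 else " ") for x in r))
    b=f["frame"][60:130,325:400] if k=="scene" else f["frame"][182:262,414:494]
    a=cv2.imread(f"pics/{k}0.png")[:,:,::-1]; a=a[60:130,325:400] if k=="scene" else a[182:262,414:494]
    cnt=lambda im:(lambda g:int(((g[:,:,0]>=7)&(g[:,:,0]<=22)&(g[:,:,2]>90))[15:-15,15:-15].sum()))(cv2.cvtColor(np.ascontiguousarray(im),cv2.COLOR_RGB2HSV))
    print("nut-coloured px before/after",cnt(a),cnt(b))
E
```

```text
top 345 199 [[360.0, 221.0], [379.0, 218.0], [385.0, 249.0], [365.0, 253.0], [371.0, 217.0], [395.0, 213.0], [402.0, 251.0], [378.0, 255.0]]
                                                                       
                                                                       
                                                                       
                                                                      .
                                                                     ..
                                                                     ..
                                                                   ....
                                ..........  oooooo                 ....
                    ...........   ooooooo########o                 ... 
          ................ooooo###o###############o               .... 
   ....................   oo######################o               .... 
   ............  ooooooooooo#######################o              ...  
    ........... oooooooooooo########################              .... 
    ............ooooooo
[... 3837 characters left out ...]
##########################################
####################################################################
####################################################################
####################################################################
####################################################################
####################################################################
####################################################################
####################################################################
####################################################################
####################################################################
nut-coloured px before/after 575 760
```

```bash
python3 - <<'E'
from h import *
for n in("top","scene"):
    f=optics.grab_frame(n); a=cv2.imread(f"pics/{n}0.png").astype(int); d=np.abs(f["frame"][:,:,::-1].astype(int)-a).max(2)
    m=cv2.morphologyEx((d>35).astype(np.uint8),cv2.MORPH_OPEN,np.ones((3,3)))
    k,_,st,c=cv2.connectedComponentsWithStats(m)
    print(n,[(x[:5].tolist(),cc.round().tolist()) for x,cc in zip(st[1:],c[1:]) if x[4]>8])
print(arm.get_state()["time_s"]); arm.finish_job()
E
```

```text
top [([108, 0, 7, 12, 55], [111.0, 5.0]), ([116, 0, 7, 11, 49], [119.0, 5.0]), ([128, 0, 62, 44, 2261], [155.0, 22.0]), ([180, 0, 7, 3, 19], [183.0, 1.0]), ([0, 3, 304, 397, 43917], [193.0, 254.0]), ([122, 43, 19, 17, 259], [131.0, 52.0]), ([144, 46, 3, 5, 15], [145.0, 48.0]), ([169, 47, 6, 5, 26], [172.0, 49.0]), ([144, 52, 4, 4, 15], [145.0, 54.0]), ([256, 127, 4, 3, 12], [258.0, 128.0]), ([261, 127, 7, 3, 21], [264.0, 128.0]), ([270, 127, 5, 3, 15], [272.0, 128.0]), ([228, 158, 4, 7, 24], [229.0, 161.0]), ([144, 189, 12, 30, 222], [150.0, 201.0]), ([360, 213, 43, 43, 1132], [382.0, 233.0]), ([437, 227, 5, 6, 25], [439.0, 230.0]), ([452, 235, 3, 3, 9], [453.0, 236.0]), ([444, 239, 3, 4, 12], [445.0, 240.0]), ([449, 239, 3, 3, 9], [450.0, 240.0]), ([438, 242, 3, 3, 9], [439.0, 243.0]), ([200, 252, 8, 5, 27], [203.0, 254.0]), ([194, 257, 3, 3, 9], [195.0, 258.0]), ([199, 257, 3, 3, 9], [200.0, 258.0]), ([203, 258, 4, 4, 16], [204.0, 260.0]), ([192, 262, 3, 3, 9], [193.0, 263.0]), ([197, 262, 3, 4, 12], [198.0, 264.0]), ([181, 265, 3, 3, 9], [182.0, 266.0]), ([185, 265, 4, 4, 14], [18
[... 1230 characters left out ...]
78, 215, 41, 50, 1254], [597.0, 239.0]), ([207, 220, 4, 4, 14], [208.0, 222.0]), ([195, 222, 11, 13, 65], [200.0, 227.0]), ([186, 225, 3, 3, 9], [187.0, 226.0]), ([190, 228, 3, 3, 9], [191.0, 229.0]), ([184, 230, 3, 3, 9], [185.0, 231.0]), ([623, 231, 3, 4, 12], [624.0, 232.0]), ([464, 236, 3, 4, 12], [465.0, 238.0]), ([467, 253, 3, 4, 12], [468.0, 254.0]), ([630, 266, 3, 3, 9], [631.0, 267.0]), ([613, 269, 3, 3, 9], [614.0, 270.0]), ([596, 270, 5, 6, 22], [598.0, 272.0]), ([547, 305, 3, 3, 9], [548.0, 306.0]), ([458, 306, 128, 94, 5643], [521.0, 351.0]), ([601, 338, 39, 62, 1257], [626.0, 379.0]), ([576, 381, 14, 19, 145], [584.0, 392.0])]
49.7
the job is handed in; nothing more can be done
```

The hazelnuts are poured and the empty canister stands on the mat, but I dropped the canister once on the way. The job was handed in at 49.7 s of the 58 s allowed.

**What happened**
- I tipped the canister forward onto the rail, gripped it by the broad sides and lifted it out.
- On the first sideways move it was knocked out of the gripper, most likely by catching a neighbouring item, because I had not lifted it high enough above the row. It fell onto the counter on its side; no nuts were seen outside it, and four could be made out inside.
- I turned it with the fingers, which also pushed it about 26 mm once. I then stood it up by its spine wall and gripped its broad sides again.
- I then tilted it to roughly 120° over the bowl, stood it upright on the mat and let go.
- The drop and the extra regrip are departures from the order you asked for.

**Last checks**
- **Canister:** both cameras show it upright and within about 1–2 pixels of the mat's centre. The mouth looks empty.
- **Nuts in the bowl:** the scene camera shows clearly more nut-coloured pixels than before (575 to 760). The top camera shows little change (512 to 538), so I could not count all five individually.
- **Stray nuts:** comparing with the first images turned up no obvious loose nut. The arm and its shadow hid part of the counter in both views.
- **Neighbours:** after the drop, the other three rack items, the jar, the scoop and the measuring cup looked in place. In the final comparison the jar, scoop and cup showed no change. Slight changes at the edges of the closed canister and over the calculator may be only the arm's shadow, and I did not resolve them.
- **Tool length:** the fingertips behaved as if about 26 mm shorter than the stated tool point. That made the first tipping pass slide over the lid, and I corrected for it afterwards.

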